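# Slide a flat cover plate over the edge of its stand and set it in the measuring jig

### The arm

A 6-joint arm with a two-finger parallel gripper is mounted at the origin on a cart in front of the work surface, level with it; the furniture and walls round the work are solid. World frame = base frame: x ahead of the robot, y to its left, z up, the work surface at z = 0. Lengths are in m, angles in rad, forces in N, time in s.
With the tool pointing down it reaches from about 0.35 to 0.975 m from the base axis. Payload 4.9 kg.
Tool frame: the origin (TCP) lies between the finger pads; the fingertips stand 17 mm ahead of it and the grasp point (between the pads) lies 2 mm behind it; z points along the fingers, y is the direction in which the jaws open and shut (so a half turn about z gives the same grasp; the last joint's range is limited). The gripper opens to 85 mm and grips with 20 to 120 N. Pads are 22 mm wide; open, the fingers measure 114 mm over their backs; the gripper's body (76 mm by 85 mm) begins 54 mm behind the grasp point. The pads swing forward as they close: fully open they stand 13 mm farther back than shut.
Start: joints at [-1.317, 0.053, 1.613, -0, 1.476, -0.119], TCP at [0.228, -0.582, 0.248] pointing down, gripper open.
Joint ranges: [-3.01, 3.01], [-1.01, 2.22], [0.06, 2.58], [-1.02, 4.17], [0.09, 2.62], [-3.14, 3.14]. Speed limits (rad/s): [2.57, 2.57, 3.14, 3.14, 3.14, 3.14].

### API

Orientations are given as a unit quaternion [w, x, y, z].
In Python, from plant import state, grab_frame, camera_model, job_done, find_in, silhouettes, landmark_of gives the robot as it stands.
- The arm moves only by the shell command python3 -m crank 'ROWS'. ROWS is JSON, a list of rows, each an object with "angular": the turn, a rotation vector about the tool's x, y, z each as a share of 5 degrees, from -1 to 1, a list of three; "delta_pos": the shift along the tool's x, y, z each as a share of 3 cm, from -1 to 1, a list of three; "gripper": the opening, from 0 (shut) to 1 (fully open). In form: [{"angular": [ax, ay, az], "delta_pos": [tx, ty, tz], "gripper": gripper}, ...]. A call has 1 to 12 rows; each row shifts and turns the commanded pose from where the row before left it, along the tool's axes as they then stand; what a row does not reach is not made up. A row lasts 1/8 s, in which the tool goes at most 62.5 mm and 10.7 degrees, less where a joint would pass 70% of its speed; a pose out of reach is approached as far as the arm can. A call with a number of a shift or a turn outside -1 to 1 is refused whole. A call with a gripper value outside its range is refused whole. The fingers move at their own pace and stop on an object; the grip force is fixed at half the most. Time passes only in rows, so rows that do not move let the fingers close. It gives the time, the measured TCP pose, the force and the opening at its end, in the units of the state.
- state(): the state, without advancing time (a new reading comes with each control period).
- grab_frame(name): name is "side" or "top" or "wrist"; returns the picture (480x640x3 uint8, red, green, blue); there is no depth.
- camera_model(name): a dict with "camera_matrix" (3x3 intrinsics, pixels), "rvec" (rotation vector, rad) and "tvec" (3), from world to camera coordinates, as OpenCV has them; the wrist camera has in their place "mount" (4x4, takes a point from camera to tool coordinates, whose origin is the TCP and whose axes are the flange's). Camera axes: x right, y down, z forward; pixel columns grow to the right and rows downward; lengths in m; the calibration is good to about 2 mm. The wrist camera is an equidistant fisheye: a pixel r from the principal point sees the ray r / f radians off the axis. A picture is of the moment at which its call begins: read the wrist's pose just before it. camera_model takes no time and is no camera call.
- job_done(): hands the job in, once; it reports no verdict.
Trained networks look in the newest picture that a camera, given by its name, has taken for a name from the list of things; names that differ only in an ending like _2 or _b are one class to them, and where a whole thing is asked for, a point or a joint stands for the part that bears it (a point fixed in the world has none). Each returns a list of dicts, best first, with "conf" (0 to 1); they miss things now and then, are a little off and sometimes report something else, mostly with a low value. They report only what shows in the picture. A call takes as long as a camera call.
- find_in(camera, target): "bbox" ([left, top, right, bottom] in pixels, round what is visible of it).
- silhouettes(camera, target): "mask" (480x640 bool, what is visible of it) and "bbox" ([left, top, right, bottom] in pixels, round what is visible of it).
- landmark_of(camera, target): "pixel" ([column, row] in pixels: a listed point, or the origin of a listed thing).
The state is a dict: "time": time; "joint_pos": joint angles; "joint_vel": joint speeds; "joint_efforts": joint torques, N m; "tool_pos": TCP position; "tool_rot": TCP orientation; "contact_force": force on the tool from outside, world axes, zero at the start; "ft_torque": the same for the moment, N m; "gripper_width": opening from 0.0 (shut) to 1.0 (fully open).
Only numpy, scipy, OpenCV 4.12 (cv2) and the standard library are available. Lean on these libraries where they do the work, as an engineer would, in place of code of your own. Each camera call takes 0.05 s, during which the arm holds its last target.

### The job

The flat metal plate lies between the rails of the raised stand, where its sides cannot be gripped: push it out over the stand's open front end until a good part of it overhangs, leave it lying flat there, and then pick it up by the overhanging end. Lay it flat on the measuring jig, its end against the far fence and its side against the right-hand fence, gently but fully home against both, and let go. Do not drop the plate, do not press it hard against the jig, and leave the glassware, bottle, jar and tape roll standing where they are.

Things in the scene. Friction and masses are not known exactly. Their poses are not given: they have to be found in the camera images.
- plate_centre (a point): centre of the loose flat aluminium plate, 130 x 50 x 6 mm (own x along the length, y across the width, z through the thickness), about 0.1 kg, with four bolt holes and a 16 mm bore. It starts flat on the stand's deck between the rails, x roughly along the stand's x, its front end 10 to 35 mm behind the stand's front end. It tips off if its centre passes that end
- stand: fixed grey stand, 230 mm long (own x, -107 to +122), 86 mm wide (y, -43 to +43); origin at bench level. Deck top 60 mm up; on it two rails, 11 mm high, leave a channel 54 mm wide along x, centred on y = 0. The front end (-x, towards the robot) is open, with free space in front of it down to the bench; at the back an 11 mm high bar closes the channel, inner face at x = +113 mm
- stand_lip (a point): middle of the upper edge of the stand's open front end (x = -107.5 mm, y = 0, 60 mm up in the stand's frame)
- jig: fixed measuring jig, origin under the middle of its bed, on the 2 mm mat. Bed 80 mm long (own x, -40 to +40), top 50 mm up. Fences rise 14 mm above it: far fence, inner face at x = +40 mm; right-hand fence, inner face at y = -30 mm; other sides open. Foot 10 mm high, x -55 to 65, y -56 to 44. A plate fully home lies along x, centre at (-25, -5, 53) mm, one end 50 mm past the bed's open end
- flask: glass conical flask, 64 mm across, 106 mm tall, to be left alone; origin at the centre of its underside
- jar: amber jar, 52 mm across, 82 mm tall, to be left alone; origin at the centre of its underside
- beaker: small glass beaker, 55 mm across, 69 mm tall, to be left alone; origin at the centre of its underside
- bottle: black bottle with a screw cap, 70 mm across, 186 mm tall, to be left alone; origin at the centre of its underside
- tape: roll of tape lying flat, 66 mm across, 19 mm high, to be left alone; origin at the centre of its underside

How it is judged:
By the outcome, as a careful person would: the job done as asked, in the order asked, and still so for the second after the job is handed in, with the robot touching nothing.
It also fails if it takes over 61 s, if anything falls off the work surface, if the arm or the gripper's body presses on something with over 40 N, if the wrist force passes 120 N, or if a joint passes its speed limit or range.

## Working session

There is one attempt and no reset: what is moved stays moved. The work goes in short steps, Python scripts to look and compute and a shell command to move; the robot and the scene stay as the last step left them, time stands still between calls to the robot, and variables do not carry over. Pictures are saved under pics/ and viewed, and the job is handed in when it is done.

```bash
ls; mkdir -p pics; python3 - <<'E'
from plant import *
import cv2,numpy as np
s=state();print({k:np.round(v,3) for k,v in s.items()})
for c in ("side","top","wrist"):
    im=grab_frame(c);cv2.imwrite(f"pics/{c}0.png",im[:,:,::-1])
    print(c,camera_model(c))
E
```

```text
pics
{'time': np.float64(0.0), 'joint_pos': array([-1.317,  0.053,  1.614,  0.   ,  1.476, -0.119]), 'joint_vel': array([-0.   ,  0.001,  0.001,  0.   ,  0.001,  0.001]), 'joint_efforts': array([-1.0000e-03, -3.9368e+01, -3.7018e+01, -0.0000e+00,  7.0000e-03,
       -0.0000e+00]), 'tool_pos': array([ 0.228, -0.581,  0.247]), 'tool_rot': array([-0.001,  0.983,  0.185, -0.   ]), 'contact_force': array([0.296, 0.379, 0.831]), 'ft_torque': array([ 0.018, -0.049,  0.02 ]), 'gripper_width': np.float64(0.999)}
side {'camera_matrix': array([[596.3376652 ,   0.        , 316.70614718],
       [  0.        , 596.3376652 , 238.59259597],
       [  0.        ,   0.        ,   1.        ]]), 'rvec': array([ 0.29428642, -2.74843498,  1.30173329]), 'tvec': array([0.49609195, 0.12537806, 1.66212832])}
top {'camera_matrix': array([[515.20116215,   0.        , 323.38657195],
       [  0.        , 515.20116215, 243.46735464],
       [  0.        ,   0.        ,   1.        ]]), 'rvec': array([ 2.1014628 , -2.15342913,  0.19183211]), 'tvec': array([0.00399131, 0.49715249, 1.4394941 ])}
wrist {'camera_matrix': array([[371.64829954,   0.        , 319.97408226],
       [  0.        , 371.64829954, 243.76055019],
       [  0.        ,   0.        ,   1.        ]]), 'mount': array([[ 2.83075093e-04, -9.55687148e-01, -2.94384095e-01,
         7.58773795e-02],
       [ 9.99999600e-01,  2.08701322e-05,  8.93831112e-04,
         4.50274471e-04],
       [-8.48079071e-04, -2.94384231e-01,  9.55686772e-01,
        -1.25044830e-01],
       [ 0.00000000e+00,  0.00000000e+00,  0.00000000e+00,
         1.00000000e+00]])}
```

View pics/top0.png

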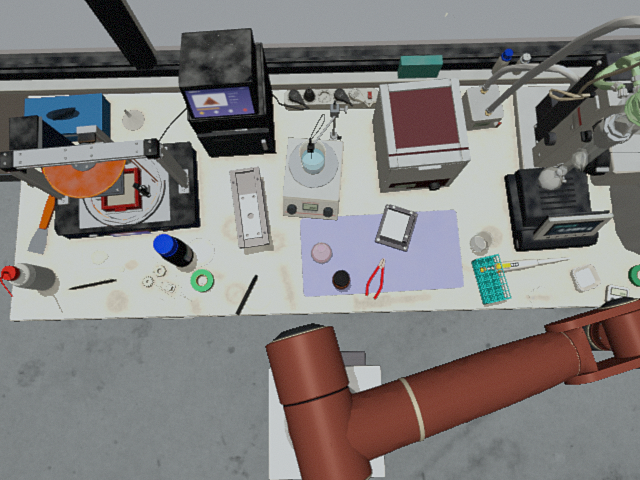

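View pics/side0.png

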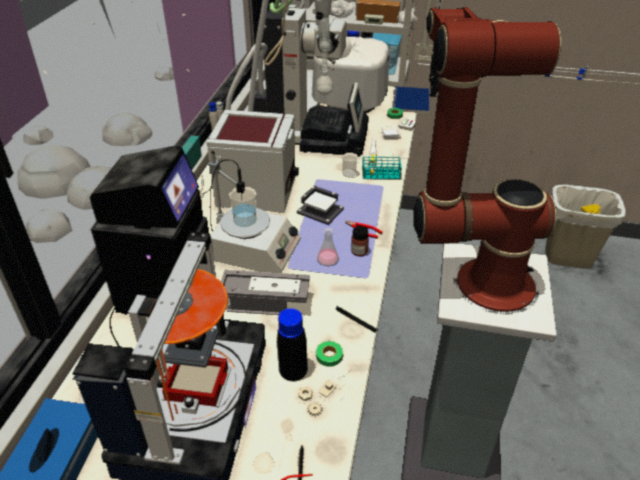

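View pics/wrist0.png

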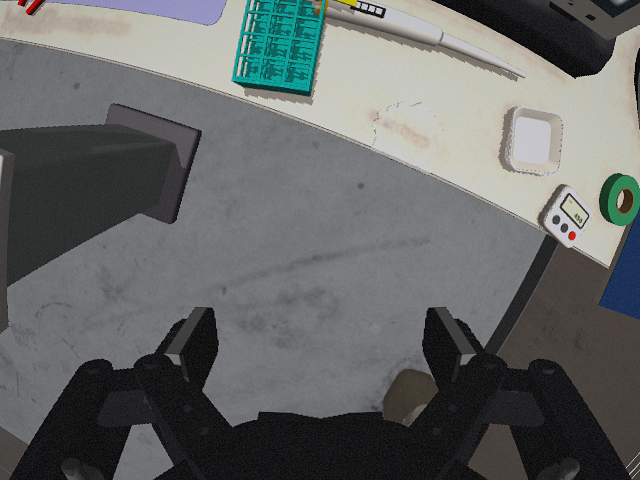

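The top view shows the stand at about (252,208) with the plate in it, and the jig at (397,227). The flask is at (321,252), the jar at (341,280), the bottle at (172,248), the tape at (202,280) and the beaker at (480,242). Next I'll measure their positions.

```bash
cat > h.py <<'E'
from plant import *
import cv2,numpy as np
from scipy.spatial.transform import Rotation as R
def cam(c):
    m=camera_model(c);K=np.array(m["camera_matrix"])
    if c!="wrist":
        Rw=cv2.Rodrigues(np.array(m["rvec"]))[0];t=np.array(m["tvec"]);return K,Rw.T,-Rw.T@t
    s=state();q=s["tool_rot"];Rt=R.from_quat([q[1],q[2],q[3],q[0]]).as_matrix()
    M=np.array(m["mount"]);return K,Rt@M[:3,:3],Rt@M[:3,3]+np.array(s["tool_pos"])
def ray(c,px,C=None):
    K,A,o=C or cam(c)
    u=(px[0]-K[0,2])/K[0,0];v=(px[1]-K[1,2])/K[1,1]
    if c=="wrist":
        r=np.hypot(u,v);d=np.array([u/r*np.sin(r),v/r*np.sin(r),np.cos(r)]) if r>1e-9 else np.array([0,0,1.])
    else: d=np.array([u,v,1.])
    return o,A@d
def atz(c,px,z,C=None):
    o,d=ray(c,px,C);return o+d*(z-o[2])/d[2]
def proj(c,P,C=None):
    K,A,o=C or cam(c)
    p=A.T@(np.asarray(P)-o)
    if c=="wrist":
        r=np.hypot(p[0],p[1]);th=np.arctan2(r,p[2]);return np.array([K[0,2]+K[0,0]*th*p[0]/r,K[1,2]+K[1,1]*th*p[1]/r])
    return np.array([K[0,2]+K[0,0]*p[0]/p[2],K[1,2]+K[1,1]*p[1]/p[2]])
E
python3 - <<'E'
from h import *
Z=dict(plate_centre=.066,stand=0,stand_lip=.06,jig=.002,flask=0.002,jar=.002,beaker=0,bottle=0,tape=0)
for c in ("top","side"):
    for n,z in Z.items():
        for r in landmark_of(c,n)[:2]:
            print(c,n,round(r["conf"],2),np.round(r["pixel"],1),np.round(atz(c,r["pixel"],z),4))
    for n in ("plate_centre","stand","jig"):
        for r in silhouettes(c,n)[:1]:
            m=r["mask"].astype(np.uint8);print(n,r["bbox"],m.sum(),cv2.minAreaRect(cv2.findNonZero(m)))
    im=cv2.imread(f"pics/{c}0.png")
    a=im[160:300,220:430] if c=="top" else im[180:320,210:350]
    cv2.imwrite(f"pics/{c}0z.png",cv2.resize(a,None,fx=3.8,fy=3.8,interpolation=cv2.INTER_CUBIC))
E
```

```text
top stand 0.96 [250.6 209.6] [0.614  0.2079 0.    ]
top stand_lip 0.94 [251.8 246.1] [0.4917 0.196  0.06  ]
top flask 0.72 [320.7 253.4] [4.752e-01 4.000e-04 2.000e-03]
top jar 0.75 [180.7 252.5] [0.4881 0.4142 0.002 ]
top jar 0.65 [338.3 280.6] [ 0.3934 -0.0492  0.002 ]
top beaker 0.76 [475.1 241.7] [ 0.4995 -0.4588  0.    ]
top bottle 0.95 [180.1 253.1] [0.4867 0.4165 0.    ]
top bottle 0.67 [252.  211.3] [0.6087 0.2037 0.    ]
top tape 0.87 [205.8 279.2] [0.4072 0.3392 0.    ]
plate_centre [241.3, 193.8, 261.5, 237.9] 755 ((250.27696228027344, 215.7154083251953), (44.40443420410156, 17.736967086791992), 82.87498474121094)
stand [228.2, 163.2, 272.6, 251.8] 1837 ((249.82310485839844, 207.08462524414062), (80.49854278564453, 34.10955047607422), 82.87498474121094)
jig [375.2, 199.3, 420.5, 251.2] 1420 ((396.3486633300781, 227.0045928955078), (34.769100189208984, 42.14435958862305), 16.699243545532227)
side plate_centre 0.83 [276.9 285.6] [0.5703 0.2037 0.066 ]
side stand 0.82 [271.1 300.9] [0.5904 0.1985 0.    ]
side stand 0.41 [359.6 249. ] [ 0.3911 -0.0664  0.    ]
side stand_lip 0
[... 260 characters left out ...]
e jar 0.65 [358.3 250.9] [ 0.3932 -0.0546  0.002 ]
side beaker 0.9 [347.9 174.3] [ 0.4938 -0.4573  0.    ]
side bottle 0.8 [293.7 366.9] [0.4779 0.4013 0.    ]
side tape 0.76 [327.9 357.8] [0.403  0.3565 0.    ]
side tape 0.45 [318.4 210.1] [ 0.551  -0.2297  0.    ]
plate_centre [248.8, 277.0, 299.7, 295.5] 643 ((274.11285400390625, 283.8075256347656), (49.955772399902344, 13.835951805114746), 3.814074993133545)
stand [222.9, 271.2, 307.7, 314.9] 2491 ((264.23736572265625, 292.70233154296875), (86.51868438720703, 42.042964935302734), 3.5763344764709473)
jig [297.0, 187.1, 341.9, 224.7] 1166 ((320.9534606933594, 204.43466186523438), (43.297935485839844, 32.529075622558594), 20.85445785522461)
```

View pics/top0z.png

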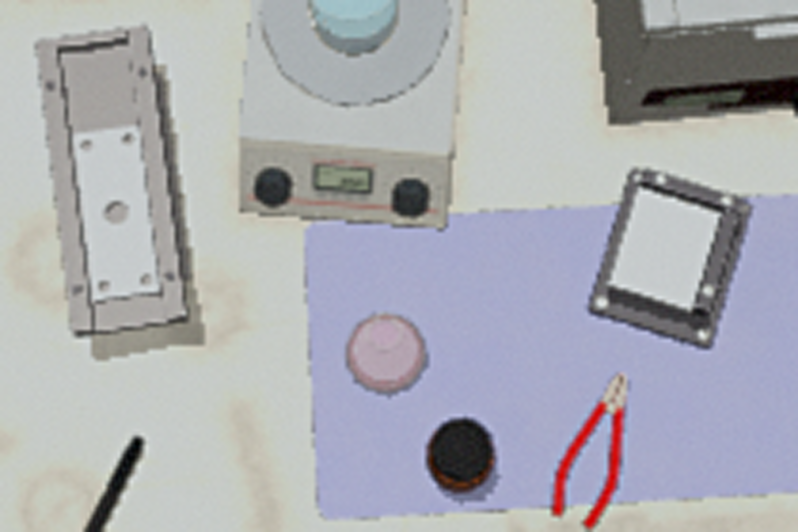

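View pics/side0z.png

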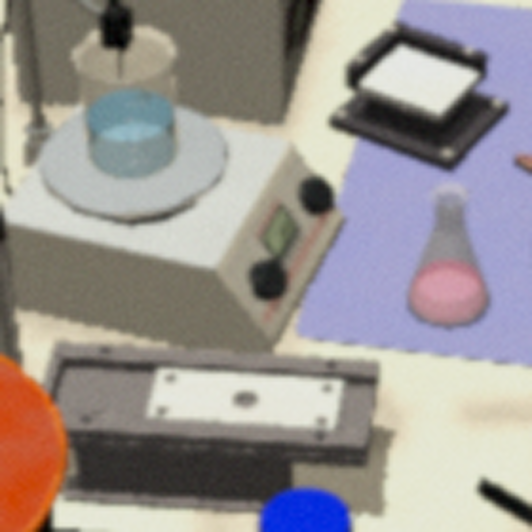

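```bash
cat >> h.py <<'E'
def yaw():
    q=state()["tool_rot"];X=R.from_quat([q[1],q[2],q[3],q[0]]).as_matrix()
    return np.degrees(np.arctan2(X[1,0],X[0,0])),X
def plan(target,ydeg,n,quiet=False):
    """equal yaw steps and straight line, n rows; prints shares"""
    y0,X=yaw();p=np.array(state()["tool_pos"]);t=np.array(target)
    dy=(ydeg-y0+180)%360-180; st=(t-p)/n; a=-dy/n/5
    print("from",np.round(p,4),"yaw",round(y0,2),"tilt",np.round(X[2],3),"turn/row",round(a,2))
    y=y0
    for i in range(n):
        c,s=np.cos(np.radians(y)),np.sin(np.radians(y))
        d=np.array([c*st[0]+s*st[1],s*st[0]-c*st[1],-st[2]])/.03
        print(f"{i}: [{d[0]:.2f},{d[1]:.2f},{d[2]:.2f}]",end=" ")
        y+=dy/n
    print()
E
python3 -c "
from h import *
plan([.46,-.19,.26],-16,16)"
```

```text
from [ 0.2276 -0.5821  0.2483] yaw 21.36 tilt [ 0. -0. -1.] turn/row 0.47
0: [0.75,-0.58,-0.02] 1: [0.72,-0.61,-0.02] 2: [0.70,-0.64,-0.02] 3: [0.67,-0.67,-0.02] 4: [0.64,-0.70,-0.02] 5: [0.61,-0.72,-0.02] 6: [0.58,-0.75,-0.02] 7: [0.55,-0.77,-0.02] 8: [0.52,-0.79,-0.02] 9: [0.49,-0.81,-0.02] 10: [0.46,-0.83,-0.02] 11: [0.42,-0.85,-0.02] 12: [0.39,-0.87,-0.02] 13: [0.35,-0.88,-0.02] 14: [0.31,-0.90,-0.02] 15: [0.28,-0.91,-0.02]
```

```bash
python3 -m crank '[{"angular":[0,0,0.47],"delta_pos":[0.75,-0.58,-0.02],"gripper":1},{"angular":[0,0,0.47],"delta_pos":[0.72,-0.61,-0.02],"gripper":1},{"angular":[0,0,0.47],"delta_pos":[0.70,-0.64,-0.02],"gripper":1},{"angular":[0,0,0.47],"delta_pos":[0.67,-0.67,-0.02],"gripper":1},{"angular":[0,0,0.47],"delta_pos":[0.64,-0.70,-0.02],"gripper":1},{"angular":[0,0,0.47],"delta_pos":[0.61,-0.72,-0.02],"gripper":1},{"angular":[0,0,0.47],"delta_pos":[0.58,-0.75,-0.02],"gripper":1},{"angular":[0,0,0.47],"delta_pos":[0.55,-0.77,-0.02],"gripper":1}]'
python3 -m crank '[{"angular":[0,0,0.47],"delta_pos":[0.52,-0.79,-0.02],"gripper":1},{"angular":[0,0,0.47],"delta_pos":[0.49,-0.81,-0.02],"gripper":1},{"angular":[0,0,0.47],"delta_pos":[0.46,-0.83,-0.02],"gripper":1},{"angular":[0,0,0.47],"delta_pos":[0.42,-0.85,-0.02],"gripper":1},{"angular":[0,0,0.47],"delta_pos":[0.39,-0.87,-0.02],"gripper":1},{"angular":[0,0,0.47],"delta_pos":[0.35,-0.88,-0.02],"gripper":1},{"angular":[0,0,0.47],"delta_pos":[0.31,-0.90,-0.02],"gripper":1},{"angular":[0,0,0.47],"delta_pos":[0.28,-0.91,-0.02],"gripper":1},{"angular":[0,0,0],"delta_pos":[0,0,0],"gripper":1}]'
python3 - <<'E'
from h import *
s=state();print(np.round(s["tool_pos"],4),np.round(s["joint_pos"],3),yaw()[0],s["contact_force"])
im=grab_frame("wrist");cv2.imwrite("pics/w1.png",im[:,:,::-1])
for n,z in (("jig",.002),):
  for r in landmark_of("wrist",n)[:2]: print(n,r["conf"],r["pixel"],atz("wrist",r["pixel"],z))
E
```

```text
time: 2.35
tool_pos: [0.344, -0.3858, 0.2533]
tool_rot: [0.0, 1.0, 0.022, 0.0]
contact_force: [0.8, 0.5, -0.4]
gripper_width: 0.999
time: 3.48
tool_pos: [0.4611, -0.19, 0.2581]
tool_rot: [0.0, 0.99, -0.14, 0.0]
contact_force: [-0.6, 0.1, -0.7]
gripper_width: 1.003
[ 0.4611 -0.19    0.2581] [-0.54  -0.262  1.888  0.     1.515  1.311] -16.070275151379224 [-0.57917798  0.14483586 -0.72414035]
jig 0.89 [320.7, 120.8] [ 0.54502097 -0.21670743  0.002     ]
```

View pics/w1.png

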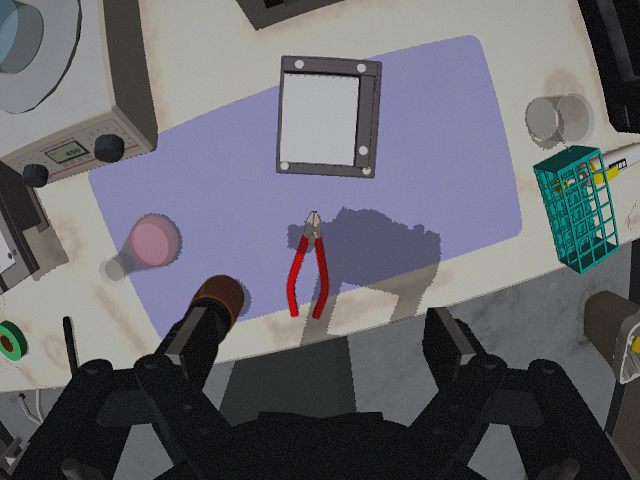

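Wrist view: the jig is at (328,117), with its bed spanning (283–360, 72–167). The flask is at (150,240), the jar at (218,300) and the beaker at (556,118). I'll zoom in to get the corners.

```bash
python3 - <<'E'
import cv2
im=cv2.imread("pics/w1.png")[45:190,260:400]
cv2.imwrite("pics/w1z.png",cv2.resize(im,None,fx=4,fy=4,interpolation=cv2.INTER_CUBIC))
E
```

```text
(no output)
```

View pics/w1z.png

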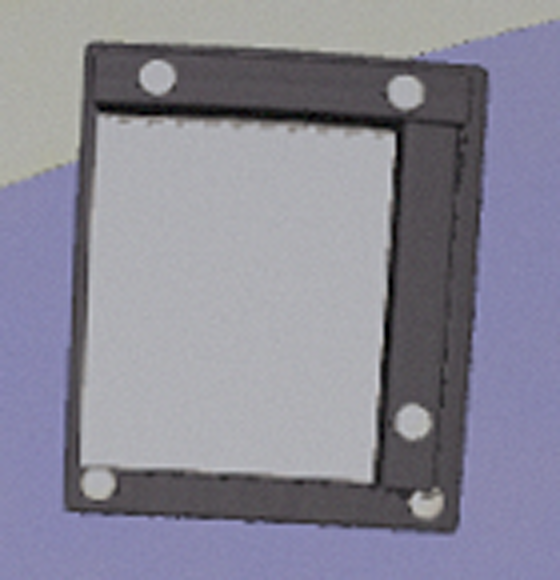

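```bash
python3 - <<'E'
from h import *
from scipy.optimize import least_squares
C=cam("wrist")
obs=[((-40,-30,50),(378,485)),((40,-30,50),(396,130)),((-55,44,10),(65,510)),((-55,-56,10),(457,532)),((65,-56,10),(487,68))]
def f(p,full=False):
    a=np.radians(p[2]);r=[]
    for (X,px) in obs:
        X=np.array(X)/1000;P=[p[0]+np.cos(a)*X[0]-np.sin(a)*X[1],p[1]+np.sin(a)*X[0]+np.cos(a)*X[1],.002+X[2]]
        r.append(proj("wrist",P,C)-(np.array(px)/4+[260,45]))
    return np.ravel(r)
s=least_squares(f,[.545,-.217,-16],x_scale=[.01,.01,1]);print(s.x,np.round(s.fun,1))
for px in [(80,467),(378,485),(98,113),(396,130)]:
    P=atz("wrist",np.array(px)/4+[260,45],.052,C);a=np.radians(s.x[2]);d=P[:2]-s.x[:2]
    print(np.round([np.cos(a)*d[0]+np.sin(a)*d[1],-np.sin(a)*d[0]+np.cos(a)*d[1]],4))
plan([.51,.19,.26],7,14)
E
```

```text
[  0.54447736  -0.2181366  -19.15893645] [-0.7 -0.4  0.2 -0.4 -0.7  1.   0.6  0.8  0.7 -0.9]
[-0.0396  0.0358]
[-0.0403 -0.0306]
[0.04   0.0353]
[ 0.0396 -0.0298]
from [ 0.4604 -0.1913  0.2579] yaw -16.19 tilt [-0.  0. -1.] turn/row -0.33
0: [-0.14,-0.90,-0.00] 1: [-0.11,-0.91,-0.00] 2: [-0.09,-0.91,-0.00] 3: [-0.06,-0.91,-0.00] 4: [-0.03,-0.91,-0.00] 5: [-0.01,-0.92,-0.00] 6: [0.02,-0.92,-0.00] 7: [0.04,-0.91,-0.00] 8: [0.07,-0.91,-0.00] 9: [0.10,-0.91,-0.00] 10: [0.12,-0.91,-0.00] 11: [0.15,-0.90,-0.00] 12: [0.18,-0.90,-0.00] 13: [0.20,-0.89,-0.00]
```

```bash
python3 -m crank '[{"angular":[0,0,-0.33],"delta_pos":[-0.14,-0.90,0],"gripper":1},{"angular":[0,0,-0.33],"delta_pos":[-0.11,-0.91,0],"gripper":1},{"angular":[0,0,-0.33],"delta_pos":[-0.09,-0.91,0],"gripper":1},{"angular":[0,0,-0.33],"delta_pos":[-0.06,-0.91,0],"gripper":1},{"angular":[0,0,-0.33],"delta_pos":[-0.03,-0.91,0],"gripper":1},{"angular":[0,0,-0.33],"delta_pos":[-0.01,-0.92,0],"gripper":1},{"angular":[0,0,-0.33],"delta_pos":[0.02,-0.92,0],"gripper":1}]'
python3 -m crank '[{"angular":[0,0,-0.33],"delta_pos":[0.04,-0.91,0],"gripper":0.5},{"angular":[0,0,-0.33],"delta_pos":[0.07,-0.91,0],"gripper":0},{"angular":[0,0,-0.33],"delta_pos":[0.10,-0.91,0],"gripper":0},{"angular":[0,0,-0.33],"delta_pos":[0.12,-0.91,0],"gripper":0},{"angular":[0,0,-0.33],"delta_pos":[0.15,-0.90,0],"gripper":0},{"angular":[0,0,-0.33],"delta_pos":[0.18,-0.90,0],"gripper":0},{"angular":[0,0,-0.33],"delta_pos":[0.20,-0.89,0],"gripper":0},{"angular":[0,0,0],"delta_pos":[0,0,0],"gripper":0}]'
python3 - <<'E'
from h import *
s=state();print(np.round(s["tool_pos"],4),np.round(s["joint_pos"],3),yaw()[0],s["contact_force"])
im=grab_frame("wrist")[:,:,::-1];cv2.imwrite("pics/w2.png",im)
for n,z in (("stand_lip",.06),("stand",0),("plate_centre",.066)):
  for r in landmark_of("wrist",n)[:1]: print(n,r["conf"],r["pixel"],atz("wrist",r["pixel"],z))
E
```

```text
time: 4.45
tool_pos: [0.4856, -0.0009, 0.258]
tool_rot: [0.0, 0.999, -0.041, 0.0]
contact_force: [-0.2, -0.4, 0.1]
gripper_width: 1.0
time: 5.45
tool_pos: [0.5109, 0.1898, 0.2578]
tool_rot: [0.0, 0.998, 0.06, -0.0]
contact_force: [-0.6, -0.2, -0.2]
gripper_width: 0.001
[0.5109 0.1898 0.2578] [ 0.219 -0.144  1.788 -0.     1.499  1.669] 6.918033017847283 [-0.61793168 -0.24060974 -0.18128629]
stand_lip 0.95 [317.7, 237.2] [0.4934261  0.18803317 0.06      ]
stand 0.84 [315.2, 118.1] [0.60065755 0.20346882 0.        ]
plate_centre 0.72 [314.8, 135.9] [0.58305251 0.20091368 0.066     ]
```

View pics/w2.png

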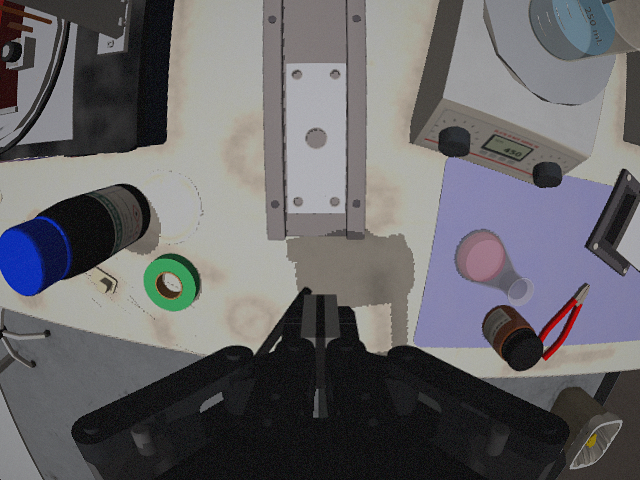

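Wrist view: the stand's front end is at row ~237 and the plate spans (285–348, 62–213) with its bore at (316,138). The bottle is on the left and the tape at (172,283), both clear.

```bash
python3 - <<'E'
import cv2
im=cv2.imread("pics/w2.png")
a=im[0:125,250:390];b=im[125:250,250:390]
import numpy as np
cv2.imwrite("pics/w2a.png",cv2.resize(a,None,fx=4.5,fy=4.5,interpolation=cv2.INTER_CUBIC))
cv2.imwrite("pics/w2b.png",cv2.resize(b,None,fx=4.5,fy=4.5,interpolation=cv2.INTER_CUBIC))
E
```

```text
(no output)
```

View pics/w2a.png

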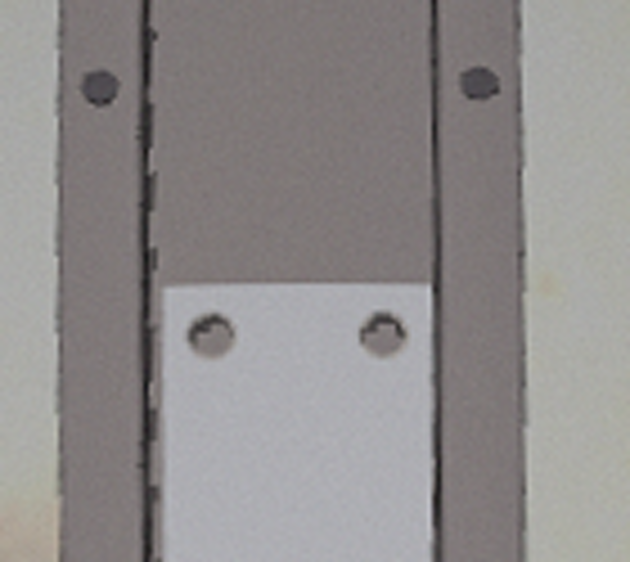

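View pics/w2b.png

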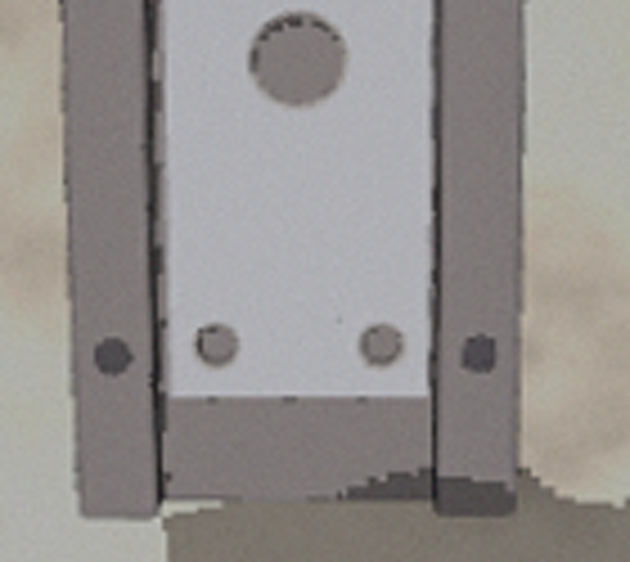

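```bash
python3 - <<'E'
from h import *
C=cam("wrist")
def W(x,y,b,z): return atz("wrist",(x/4.5+250,y/4.5+125*b),z,C)
bl,br,fl,fr=W(163,284,0,.066),W(432,284,0,.066),W(172,397,1,.066),W(428,397,1,.066)
print("plate",bl,br,fl,fr,"L",np.linalg.norm(bl-fl),"W",np.linalg.norm(bl-br))
c=(bl+br+fl+fr)/4;d=(bl+br-fl-fr);print("centre",c,"yaw",np.degrees(np.arctan2(d[1],d[0])))
RL,RR=W(80,517,1,.071),W(515,515,1,.071);print("rails front",RL,RR,np.linalg.norm(RL-RR))
FL,FR=W(57,0,0,.071),W(522,0,0,.071);m=(FL+FR)/2-(RL+RR)/2;ys=np.arctan2(m[1],m[0]);print("stand yaw",np.degrees(ys))
L1,L2=W(162,498,1,.06),W(435,500,1,.06);print("lip",(L1+L2)/2,np.linalg.norm(L1-L2))
u=np.array([np.cos(ys),np.sin(ys)]);v=np.array([-u[1],u[0]])
lip=((L1+L2)/2)[:2]*.5+.5*((RL+RR)/2)[:2];print("lip used",lip)
for P in (bl,br,fl,fr,c): print(np.round([(P[:2]-lip)@u,(P[:2]-lip)@v],4))
print("pushpoint", lip+u*.185)
plan([*(lip+u*.185),.12],np.degrees(ys),6)
E
```

```text
plate [0.64296062 0.23208099 0.066     ] [0.64870007 0.18245049 0.066     ] [0.51380401 0.21624166 0.066     ] [0.51964481 0.16688088 0.066     ] L 0.13012422055533257 W 0.049961261235898495
centre [0.58127738 0.1994135  0.066     ] yaw 6.935396177889472
rails front [0.48899322 0.23165182 0.071     ] [0.49942737 0.14721281 0.071     ] 0.08508123937481307
stand yaw 7.151790161645981
lip [0.49452321 0.18932344 0.06      ] 0.05492294683759074
lip used [0.49436675 0.18937787]
[0.1528 0.0239]
[ 0.1523 -0.0261]
[0.0226 0.0242]
[ 0.0223 -0.0255]
[ 0.0875 -0.0009]
pushpoint [0.67792742 0.21241008]
from [0.5107 0.1885 0.2578] yaw 6.77 tilt [-0.  0. -1.] turn/row -0.01
0: [0.94,-0.02,0.77] 1: [0.94,-0.02,0.77] 2: [0.94,-0.02,0.77] 3: [0.94,-0.02,0.77] 4: [0.94,-0.02,0.77] 5: [0.94,-0.02,0.77]
```

```bash
python3 - <<'E'
from h import *
for px in [(197,155),(272,152),(270,42),(181,35),(252,35),(285,215),(338,218)]:
  print(px,[np.round(atz("top",px,z)[:2],3) for z in (0,.1,.2,.3)])
im=cv2.imread("pics/top0.png")[20:260,150:400]
cv2.imwrite("pics/t0b.png",cv2.resize(im,None,fx=2.5,fy=2.5,interpolation=cv2.INTER_CUBIC))
im=cv2.imread("pics/side0.png")[120:320,70:330]
cv2.imwrite("pics/s0b.png",cv2.resize(im,None,fx=3,fy=3,interpolation=cv2.INTER_CUBIC))
# project wrist point at push: camera housing
for P in [(.755,.22,.21),(.80,.22,.21),(.755,.22,.0)]: print(P,proj("top",P),proj("side",P))
E
```

```text
(197, 155) [array([0.79 , 0.372]), array([0.753, 0.347]), array([0.716, 0.322]), array([0.679, 0.297])]
(272, 152) [array([0.794, 0.142]), array([0.757, 0.133]), array([0.72 , 0.123]), array([0.682, 0.113])]
(270, 42) [array([1.164, 0.146]), array([1.102, 0.136]), array([1.04 , 0.126]), array([0.978, 0.116])]
(181, 35) [array([1.196, 0.432]), array([1.132, 0.403]), array([1.068, 0.374]), array([1.004, 0.345])]
(252, 35) [array([1.19 , 0.204]), array([1.126, 0.19 ]), array([1.063, 0.176]), array([0.999, 0.162])]
(285, 215) [array([0.595, 0.105]), array([0.571, 0.097]), array([0.547, 0.09 ]), array([0.523, 0.083])]
(338, 218) [array([ 0.582, -0.054]), array([ 0.558, -0.051]), array([ 0.535, -0.047]), array([ 0.512, -0.044])]
(0.755, 0.22, 0.21) [234.95897466 138.82835928] [201.16128346 237.10287305]
(0.8, 0.22, 0.21) [235.0665879  122.85596095] [184.10858383 234.6561107 ]
(0.755, 0.22, 0.0) [246.69572113 164.8408507 ] [210.33738917 297.1590776 ]
```

View pics/t0b.png

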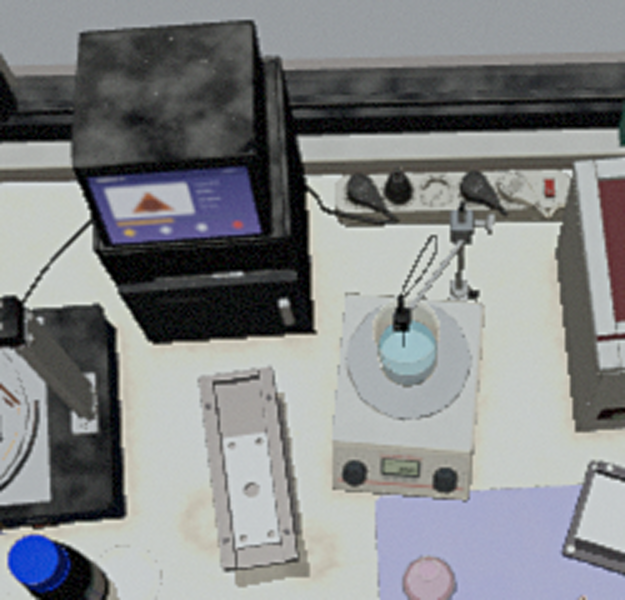

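View pics/s0b.png

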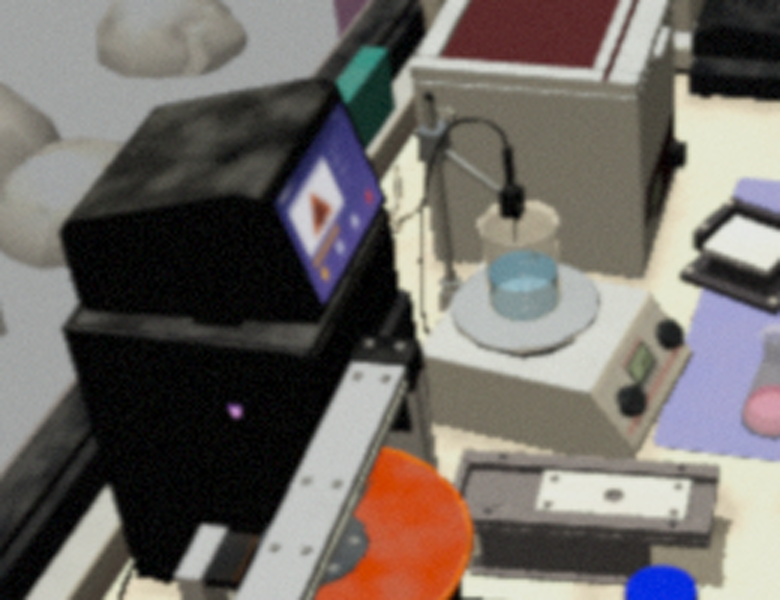

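```bash
python3 - <<'E'
from h import *
lip=np.array([.49437,.18938]);a=np.radians(7.15);u=np.array([np.cos(a),np.sin(a)])
plan([*(lip+u*.172),.11],7.1,6)
E
```

```text
from [0.5107 0.1885 0.2578] yaw 6.77 tilt [-0.  0. -1.] turn/row -0.01
0: [0.87,-0.02,0.82] 1: [0.87,-0.02,0.82] 2: [0.87,-0.02,0.82] 3: [0.87,-0.02,0.82] 4: [0.87,-0.02,0.82] 5: [0.87,-0.02,0.82]
```

```bash
python3 -m crank '[{"angular":[0,0,-0.01],"delta_pos":[0.87,-0.02,0.82],"gripper":0},{"angular":[0,0,-0.01],"delta_pos":[0.87,-0.02,0.82],"gripper":0},{"angular":[0,0,-0.01],"delta_pos":[0.87,-0.02,0.82],"gripper":0},{"angular":[0,0,-0.01],"delta_pos":[0.87,-0.02,0.82],"gripper":0},{"angular":[0,0,-0.01],"delta_pos":[0.87,-0.02,0.82],"gripper":0},{"angular":[0,0,-0.01],"delta_pos":[0.87,-0.02,0.82],"gripper":0},{"angular":[0,0,0],"delta_pos":[0,0,0],"gripper":0}]'
python3 - <<'E'
from h import *
s=state();print(np.round(s["tool_pos"],4),yaw()[0],s["contact_force"])
lip=np.array([.49437,.18938]);a=np.radians(7.15);u=np.array([np.cos(a),np.sin(a)]);v=np.array([-u[1],u[0]])
d=np.array(s["tool_pos"][:2])-lip;print("stand coords",d@u,d@v)
im=grab_frame("wrist")[:,:,::-1];cv2.imwrite("pics/w3.png",im)
im=grab_frame("side")[:,:,::-1];cv2.imwrite("pics/s3.png",cv2.resize(im[120:340,150:370],None,fx=2.7,fy=2.7))
E
```

```text
time: 6.52
tool_pos: [0.665, 0.2107, 0.107]
tool_rot: [0.0, 0.998, 0.062, -0.003]
contact_force: [-0.1, -0.2, -0.2]
gripper_width: 0.002
[0.665  0.2107 0.107 ] 7.05978638076817 [-0.12434566 -0.1778864  -0.15351669]
stand coords 0.17195356335222733 -8.976136941902758e-05
```

View pics/w3.png

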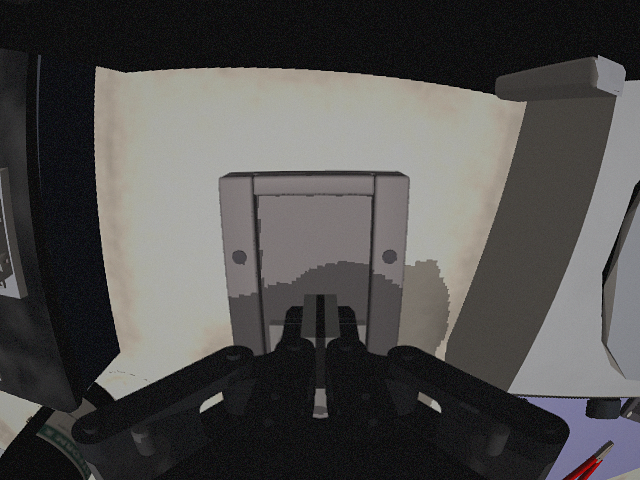

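View pics/s3.png

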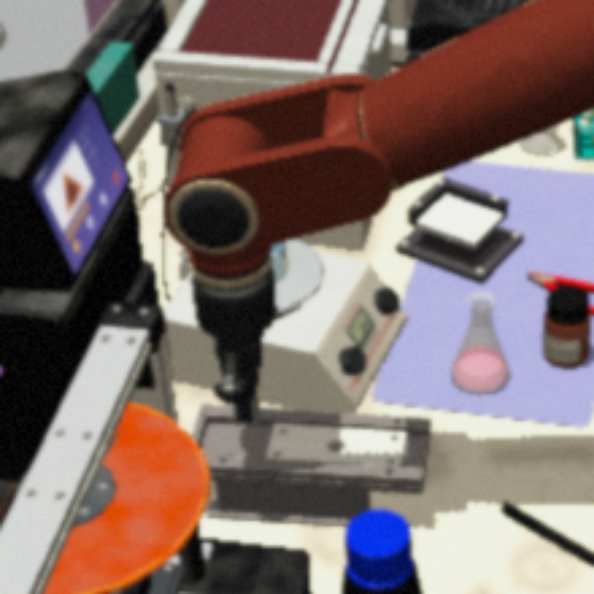

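The closed fingers are centred over the channel behind the plate, whose back edge shows at rows 320–340. They're clear of the black cabinet. Going down.

```bash
python3 -m crank '[{"angular":[0,0,0],"delta_pos":[0,0,0.4],"gripper":0},{"angular":[0,0,0],"delta_pos":[0,0,0.3],"gripper":0},{"angular":[0,0,0],"delta_pos":[0,0,0.15],"gripper":0},{"angular":[0,0,0],"delta_pos":[0,0,0],"gripper":0}]'
```

```text
time: 7.12
tool_pos: [0.6651, 0.2123, 0.0842]
tool_rot: [0.0, 0.998, 0.063, -0.001]
contact_force: [-0.6, 0.1, 0.9]
gripper_width: -0.0
```

```bash
python3 -m crank '[{"angular":[0,0,0],"delta_pos":[0,0,0.08],"gripper":0},{"angular":[0,0,0],"delta_pos":[0,0,0.08],"gripper":0},{"angular":[0,0,0],"delta_pos":[0,0,0],"gripper":0}]'
```

```text
time: 7.5
tool_pos: [0.6655, 0.2123, 0.0798]
tool_rot: [0.0, 0.998, 0.062, -0.0]
contact_force: [-0.3, 0.3, 0.2]
gripper_width: -0.004
```

```bash
python3 -m crank '[{"angular":[0,0,0],"delta_pos":[-0.15,0,0],"gripper":0},{"angular":[0,0,0],"delta_pos":[-0.15,0,0],"gripper":0},{"angular":[0,0,0],"delta_pos":[-0.15,0,0],"gripper":0},{"angular":[0,0,0],"delta_pos":[-0.15,0,0],"gripper":0},{"angular":[0,0,0],"delta_pos":[-0.15,0,0],"gripper":0}]'
python3 -m crank '[{"angular":[0,0,0],"delta_pos":[-0.2,0,0],"gripper":0},{"angular":[0,0,0],"delta_pos":[-0.2,0,0],"gripper":0},{"angular":[0,0,0],"delta_pos":[-0.2,0,0],"gripper":0},{"angular":[0,0,0],"delta_pos":[-0.2,0,0],"gripper":0},{"angular":[0,0,0],"delta_pos":[-0.1,0,0],"gripper":0},{"angular":[0,0,0],"delta_pos":[0,0,0],"gripper":0}]'
python3 - <<'E'
from h import *
s=state();print(np.round(s["tool_pos"],4),yaw()[0],s["contact_force"])
lip=np.array([.49437,.18938]);a=np.radians(7.15);u=np.array([np.cos(a),np.sin(a)]);v=np.array([-u[1],u[0]])
d=np.array(s["tool_pos"][:2])-lip;print("stand coords",d@u,d@v)
im=grab_frame("wrist")[:,:,::-1];cv2.imwrite("pics/w4.png",im)
im=grab_frame("side")[:,:,::-1];cv2.imwrite("pics/s4.png",cv2.resize(im[220:340,200:360],None,fx=4.5,fy=4.5,interpolation=cv2.INTER_CUBIC))
E
```

```text
time: 8.12
tool_pos: [0.6431, 0.2095, 0.0802]
tool_rot: [-0.0, 0.998, 0.062, 0.0]
contact_force: [0.3, 0.0, 1.4]
gripper_width: -0.001
time: 8.88
tool_pos: [0.6161, 0.2061, 0.0799]
tool_rot: [0.0, 0.998, 0.062, -0.0]
contact_force: [0.1, 0.1, -0.7]
gripper_width: 0.0
[0.6161 0.2061 0.0799] 7.159314932753666 [ 0.12377669  0.09544392 -0.66270949]
stand coords 0.12286861352010921 0.001465292173070763
```

View pics/s4.png

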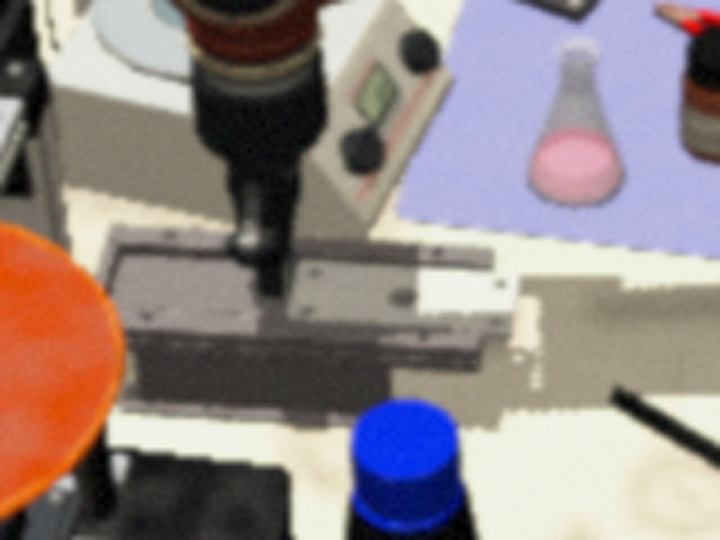

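The side view shows the plate pushed in front of the fingers, overhanging the lip by about 20 mm. I'll push it another 27 mm.

```bash
python3 -m crank '[{"angular":[0,0,0],"delta_pos":[-0.15,0.01,0],"gripper":0},{"angular":[0,0,0],"delta_pos":[-0.2,0.01,0],"gripper":0},{"angular":[0,0,0],"delta_pos":[-0.2,0.01,0],"gripper":0},{"angular":[0,0,0],"delta_pos":[-0.2,0.01,0],"gripper":0},{"angular":[0,0,0],"delta_pos":[-0.1,0,0],"gripper":0},{"angular":[0,0,0],"delta_pos":[-0.05,0,0],"gripper":0},{"angular":[0,0,0],"delta_pos":[0,0,0],"gripper":0}]'
python3 - <<'E'
from h import *
s=state()
lip=np.array([.49437,.18938]);a=np.radians(7.15);u=np.array([np.cos(a),np.sin(a)]);v=np.array([-u[1],u[0]])
d=np.array(s["tool_pos"][:2])-lip;print("stand coords",d@u,d@v)
im=grab_frame("side")[:,:,::-1];cv2.imwrite("pics/s5.png",cv2.resize(im[220:340,200:360],None,fx=4.5,fy=4.5,interpolation=cv2.INTER_CUBIC))
for x in (0,-.04,-.05): print(x,[(proj("side",[*(lip+u*x+v*w),.066])-[200,220])*4.5 for w in (-.025,.025)])
E
```

```text
time: 9.85
tool_pos: [0.5898, 0.2016, 0.0801]
tool_rot: [0.0, 0.998, 0.062, -0.0]
contact_force: [0.0, 0.7, -0.5]
gripper_width: -0.001
stand coords 0.09616510984161453 0.0002392605150614326
0 [array([483.36367638, 268.41995095]), array([474.77477173, 328.17808784])]
-0.04 [array([551.30148334, 272.68933465]), array([544.40505081, 332.65444915])]
-0.05 [array([568.32050811, 273.75885324]), array([561.84894549, 333.77587471])]
```

View pics/s5.png

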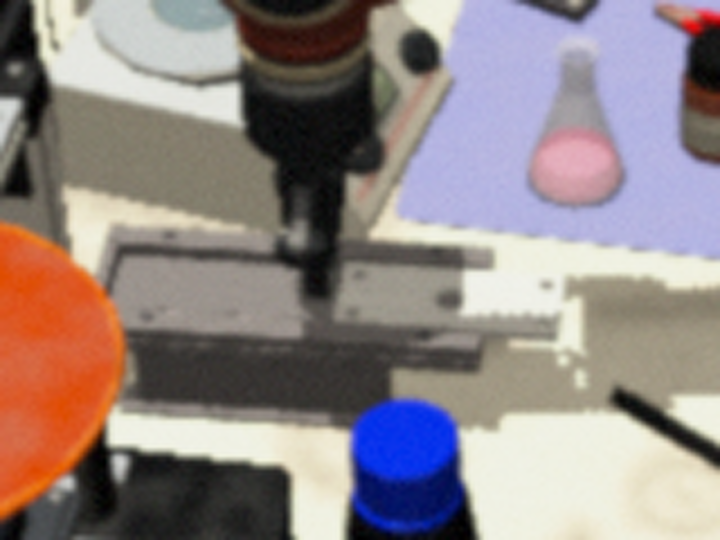

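Overhang is about 47 mm, with the bore still well on the deck. Back off, rise and look.

```bash
python3 -m crank '[{"angular":[0,0,0],"delta_pos":[0.2,0,0],"gripper":0},{"angular":[0,0,0],"delta_pos":[0,0,-0.8],"gripper":0},{"angular":[0,0,0],"delta_pos":[0,0,-1],"gripper":0},{"angular":[0,0,0],"delta_pos":[-0.8,0,-1],"gripper":0.5},{"angular":[0,0,0],"delta_pos":[-1,0,-1],"gripper":1},{"angular":[0,0,0],"delta_pos":[-1,0,-0.5],"gripper":1},{"angular":[0,0,0],"delta_pos":[-0.9,0,0],"gripper":1},{"angular":[0,0,0],"delta_pos":[0,0,0],"gripper":1},{"angular":[0,0,0],"delta_pos":[0,0,0],"gripper":1}]'
python3 - <<'E'
from h import *
s=state();print(s["joint_vel"].round(3) if hasattr(s["joint_vel"],"round") else s["joint_vel"])
np.save("C6.npy",np.array([s["tool_pos"],yaw()[0]],dtype=object),allow_pickle=True)
im=grab_frame("wrist")[:,:,::-1];cv2.imwrite("pics/w6.png",im)
cv2.imwrite("pics/w6z.png",cv2.resize(im[60:330,230:400],None,fx=2.2,fy=2.2,interpolation=cv2.INTER_CUBIC))
E
```

```text
time: 11.02
tool_pos: [0.4864, 0.1885, 0.2091]
tool_rot: [-0.0, 0.998, 0.062, 0.0]
contact_force: [1.0, 0.5, 0.3]
gripper_width: 0.999
[-0.001  0.017 -0.01  -0.002  0.001  0.001]
```

View pics/w6.png

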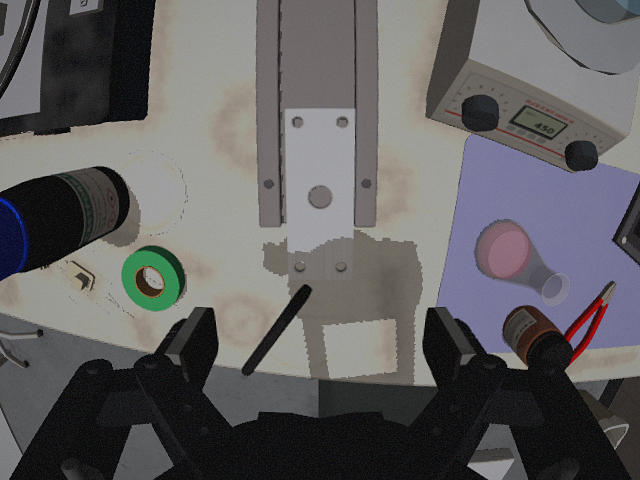

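View pics/w6z.png

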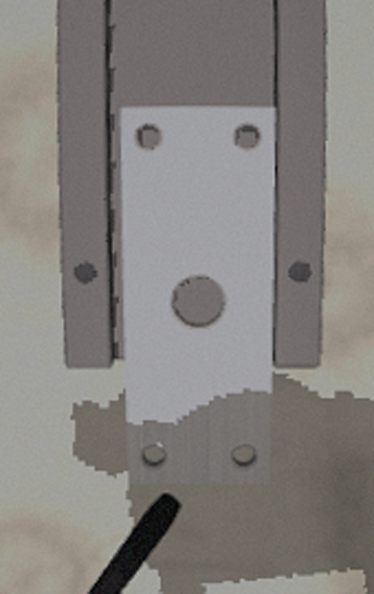

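```bash
python3 - <<'E'
from h import *
C=cam("wrist")
W=lambda x,y:atz("wrist",(x/2.2+230,y/2.2+60),.066,C)
bl,br,fl,fr=W(120,107),W(275,109),W(126,484),W(273,484)
c=(bl+br+fl+fr)/4;d=bl+br-fl-fr;y=np.arctan2(d[1],d[0])
print(c,np.degrees(y),np.linalg.norm(bl-fl),np.linalg.norm(bl-br),np.linalg.norm(fl-fr))
lip=np.array([.49437,.18938]);a=np.radians(7.15);u=np.array([np.cos(a),np.sin(a)]);v=np.array([-u[1],u[0]])
for P in (c,fl,fr):print((P[:2]-lip)@u,(P[:2]-lip)@v)
up=np.array([np.cos(y),np.sin(y)])
g=c[:2]-up*.042
print("grasp",g,(g-lip)@u)
plan([*g,.11],np.degrees(y),5)
E
```

```text
[0.51493702 0.19139446 0.066     ] 7.47194666698192 0.1298871513694832 0.049950395011371065 0.052290530812601876
0.020657815641955932 -0.0005611303229697979
-0.04412140627476989 0.025220131118867988
-0.044122750044782486 -0.027070399676467686
grasp [0.47329365 0.18593275] -0.021341521316479935
from [0.4865 0.1885 0.209 ] yaw 7.15 tilt [ 0.  0. -1.] turn/row -0.01
0: [-0.09,0.01,0.66] 1: [-0.09,0.01,0.66] 2: [-0.09,0.01,0.66] 3: [-0.09,0.01,0.66] 4: [-0.09,0.01,0.66]
```

```bash
python3 -m crank '[{"angular":[0,0,0],"delta_pos":[-0.10,0.01,0.75],"gripper":1},{"angular":[0,0,-0.06],"delta_pos":[-0.10,0.01,0.75],"gripper":1},{"angular":[0,0,0],"delta_pos":[-0.10,0.01,0.75],"gripper":1},{"angular":[0,0,0],"delta_pos":[-0.10,0.01,0.75],"gripper":1},{"angular":[0,0,0],"delta_pos":[-0.11,0.01,0.75],"gripper":1},{"angular":[0,0,0],"delta_pos":[0,0,0.7],"gripper":1},{"angular":[0,0,0],"delta_pos":[0,0,0.4],"gripper":1},{"angular":[0,0,0],"delta_pos":[0,0,0],"gripper":1}]'
python3 - <<'E'
from h import *
plan([.4708,.1856,.058],7.4,1)
im=grab_frame("wrist")[:,:,::-1];cv2.imwrite("pics/w7.png",im)
E
```

```text
time: 12.08
tool_pos: [0.4704, 0.1849, 0.0625]
tool_rot: [0.0, 0.998, 0.065, -0.001]
contact_force: [-0.8, 0.2, 1.4]
gripper_width: 0.998
from [0.4704 0.1849 0.0625] yaw 7.45 tilt [-0.002  0.    -1.   ] turn/row 0.01
0: [0.02,-0.02,0.15]
```

View pics/w7.png

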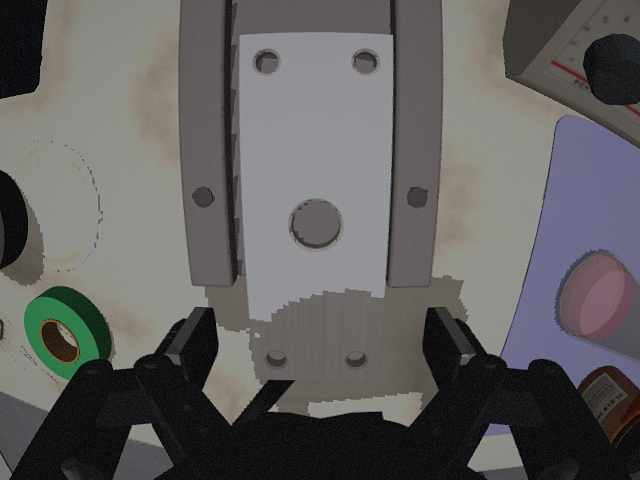

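The plate's overhang sits between the open pads, nearly centred (columns 250–388, pads at 215 and 427). I'll go down 4 mm and close.

```bash
python3 -m crank '[{"angular":[0,0,0],"delta_pos":[0.02,-0.02,0.14],"gripper":1},{"angular":[0,0,0],"delta_pos":[0,0,0],"gripper":0.75},{"angular":[0,0,0],"delta_pos":[0,0,0],"gripper":0.65},{"angular":[0,0,0],"delta_pos":[0,0,0],"gripper":0.6},{"angular":[0,0,0],"delta_pos":[0,0,0],"gripper":0.4},{"angular":[0,0,0],"delta_pos":[0,0,0],"gripper":0},{"angular":[0,0,0],"delta_pos":[0,0,0],"gripper":0},{"angular":[0,0,0],"delta_pos":[0,0,0],"gripper":0}]'
python3 - <<'E'
from h import *
im=grab_frame("wrist")[:,:,::-1];cv2.imwrite("pics/w8.png",im)
E
```

```text
time: 13.12
tool_pos: [0.4712, 0.1864, 0.0599]
tool_rot: [-0.001, 0.998, 0.065, 0.0]
contact_force: [-3.8, 3.8, 5.8]
gripper_width: 0.576
```

View pics/w8.png

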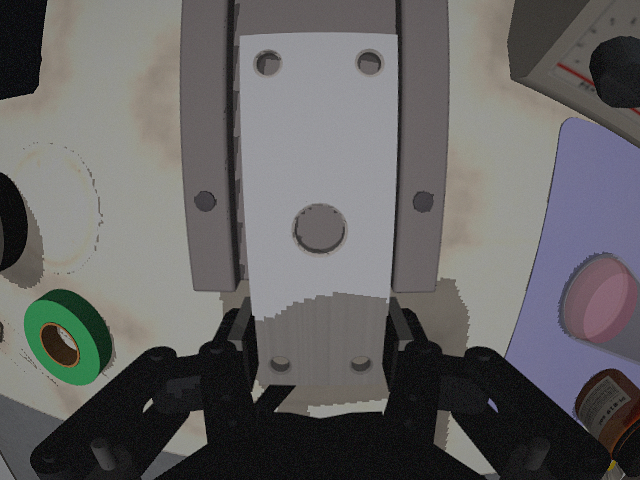

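Gripped: the opening is 0.576, about 49 mm, and both pads are on the plate's sides. Lifting.

```bash
python3 -m crank '[{"angular":[0,0,0],"delta_pos":[0,0,-0.1],"gripper":0},{"angular":[0,0,0],"delta_pos":[0,0,-0.3],"gripper":0},{"angular":[0,0,0],"delta_pos":[0,0,-0.5],"gripper":0},{"angular":[0,0,0],"delta_pos":[0,0,-0.8],"gripper":0},{"angular":[0,0,0],"delta_pos":[0,0,-0.8],"gripper":0},{"angular":[0,0,0],"delta_pos":[0,0,-0.8],"gripper":0},{"angular":[0,0,0],"delta_pos":[0,0,-0.8],"gripper":0},{"angular":[0,0,0],"delta_pos":[0,0,-0.4],"gripper":0},{"angular":[0,0,0],"delta_pos":[0,0,0],"gripper":0}]'
python3 - <<'E'
from h import *
im=grab_frame("wrist")[:,:,::-1];cv2.imwrite("pics/w9.png",im)
im=grab_frame("side")[:,:,::-1];cv2.imwrite("pics/s9.png",cv2.resize(im[170:340,200:400],None,fx=3.5,fy=3.5,interpolation=cv2.INTER_CUBIC))
E
```

```text
time: 14.3
tool_pos: [0.4718, 0.1856, 0.1953]
tool_rot: [0.0, 0.998, 0.065, 0.001]
contact_force: [-0.0, 0.4, -2.0]
gripper_width: 0.572
```

View pics/w9.png

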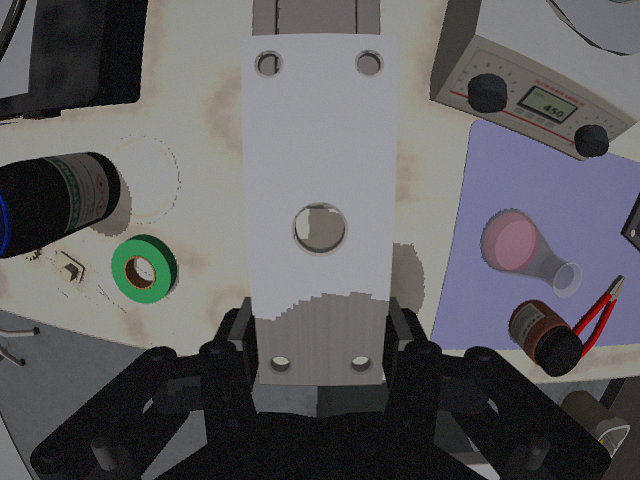

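View pics/s9.png

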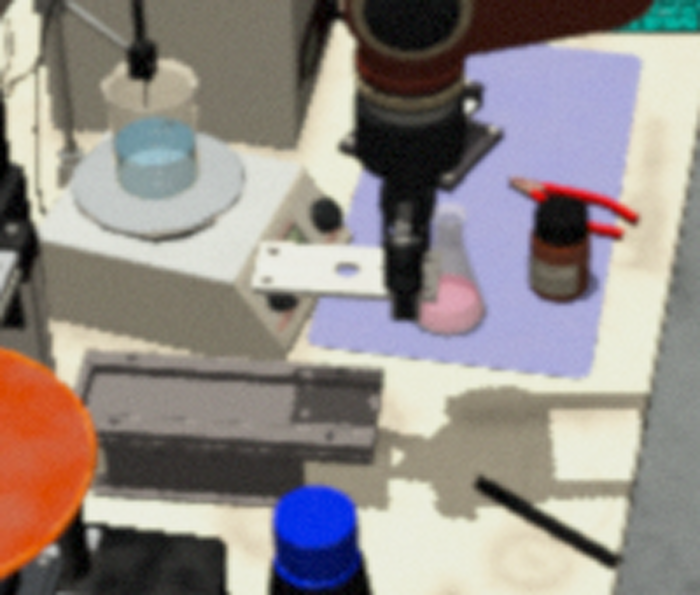

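```bash
python3 - <<'E'
import cv2,numpy as np
im=cv2.imread("pics/w9.png")
a=im[20:100,225:415];b=im[330:400,225:415]
cv2.imwrite("pics/w9z.png",cv2.resize(np.vstack([a,b]),None,fx=4,fy=4,interpolation=cv2.INTER_CUBIC))
E
```

```text
(no output)
```

View pics/w9z.png

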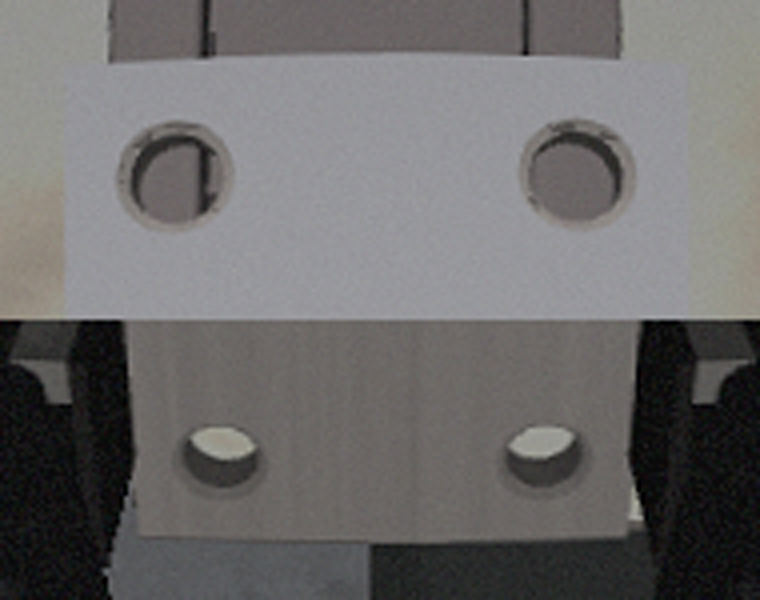

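```bash
python3 - <<'E'
from h import *
from scipy.optimize import least_squares
m=camera_model("wrist");K=np.array(m["camera_matrix"]);M=np.array(m["mount"])
C=(K,M[:3,:3],M[:3,3])
obs=[((65,25),(241,35.75)),((65,-25),(396.75,36.25)),((-65,25),(259.5,384.25)),((-65,-25),(382,384.25))]
# tool frame: plate x ~ tool x, plate y = -tool y, plate z=-tool z
B=np.diag([1.,-1,-1])
def f(p):
    Q=R.from_euler("xyz",p[3:],degrees=True).as_matrix()@B
    return np.ravel([proj("wrist",p[:3]+Q@np.array([x/1000,y/1000,0]),C)-px for (x,y),px in obs])
s=least_squares(f,[.044,0,-.006,0,0,0],x_scale=[.01]*3+[1]*3)
print("top centre in tool",s.x[:3],"rot",s.x[3:],np.round(s.fun,2))
q=state();print(q["tool_pos"],yaw()[0])
# targets
jx,jy,ja=.54448,-.21814,np.radians(-19.16)
u=np.array([np.cos(ja),np.sin(ja)]);v=np.array([-u[1],u[0]])
pr=s.x[5] # plate yaw in tool about tool z
ty=-19.16+pr   # plate yaw world = tool yaw - pr
t=np.radians(ty);c,sn=np.cos(t),np.sin(t)
o=np.array([c*s.x[0]+sn*s.x[1],sn*s.x[0]-c*s.x[1]])
for name,dx,dy in(("home",0,0),("pre",-.010,.008)):
    P=np.array([jx,jy])+u*(-.025+dx)+v*(-.005+dy);print(name,"plate",P,"TCP",P-o,"yaw",ty)
print("TCP z when plate lies on bed:", .058+s.x[2])
plan([*(P-o),.195],ty,14)
E
```

```text
top centre in tool [ 0.04391469  0.00042577 -0.00513039] rot [ 0.12816927  0.08252229 -0.25220503] [ 0.21  0.54  0.15 -0.59 -0.07  0.34 -0.3  -0.28]
[0.47077294 0.18544035 0.19332776] 7.448791799272527
home plate [ 0.51922382 -0.21465785] TCP [ 0.47794711 -0.1996607 ] yaw -19.4122050264843
pre plate [ 0.51240342 -0.20381893] TCP [ 0.47112671 -0.18882178] yaw -19.4122050264843
TCP z when plate lies on bed: 0.052869610457841075
from [0.4708 0.1854 0.1933] yaw 7.45 tilt [-0.001  0.001 -1.   ] turn/row 0.38
0: [-0.11,0.88,-0.00] 1: [-0.09,0.89,-0.00] 2: [-0.06,0.89,-0.00] 3: [-0.03,0.89,-0.00] 4: [0.00,0.89,-0.00] 5: [0.03,0.89,-0.00] 6: [0.06,0.89,-0.00] 7: [0.09,0.89,-0.00] 8: [0.12,0.88,-0.00] 9: [0.15,0.88,-0.00] 10: [0.18,0.87,-0.00] 11: [0.21,0.87,-0.00] 12: [0.24,0.86,-0.00] 13: [0.27,0.85,-0.00]
```

```bash
python3 -m crank '[{"angular":[0,0,0.38],"delta_pos":[-0.11,0.88,0],"gripper":0},{"angular":[0,0,0.38],"delta_pos":[-0.09,0.89,0],"gripper":0},{"angular":[0,0,0.38],"delta_pos":[-0.06,0.89,0],"gripper":0},{"angular":[0,0,0.38],"delta_pos":[-0.03,0.89,0],"gripper":0},{"angular":[0,0,0.38],"delta_pos":[0,0.89,0],"gripper":0},{"angular":[0,0,0.38],"delta_pos":[0.03,0.89,0],"gripper":0},{"angular":[0,0,0.38],"delta_pos":[0.06,0.89,0],"gripper":0}]'
python3 -m crank '[{"angular":[0,0,0.38],"delta_pos":[0.09,0.89,0],"gripper":0},{"angular":[0,0,0.38],"delta_pos":[0.12,0.88,0],"gripper":0},{"angular":[0,0,0.38],"delta_pos":[0.15,0.88,0],"gripper":0},{"angular":[0,0,0.38],"delta_pos":[0.18,0.87,0],"gripper":0},{"angular":[0,0,0.38],"delta_pos":[0.21,0.87,0],"gripper":0},{"angular":[0,0,0.38],"delta_pos":[0.24,0.86,0],"gripper":0},{"angular":[0,0,0.38],"delta_pos":[0.27,0.85,0],"gripper":0},{"angular":[0,0,0],"delta_pos":[0,0,0],"gripper":0}]'
python3 - <<'E'
from h import *
plan([.4711,-.1888,.075],-19.41,6)
im=grab_frame("wrist")[:,:,::-1];cv2.imwrite("pics/w10.png",im)
E
```

```text
time: 15.28
tool_pos: [0.4701, -0.0022, 0.1927]
tool_rot: [-0.0, 0.999, -0.052, -0.001]
contact_force: [-0.4, 0.8, -0.8]
gripper_width: 0.567
time: 16.27
tool_pos: [0.4706, -0.1896, 0.1928]
tool_rot: [-0.0, 0.986, -0.167, -0.001]
contact_force: [0.2, 1.2, -0.7]
gripper_width: 0.568
from [ 0.4706 -0.1896  0.1928] yaw -19.27 tilt [-0.003 -0.    -1.   ] turn/row 0.0
0: [0.00,-0.01,0.65] 1: [0.00,-0.01,0.65] 2: [0.00,-0.01,0.65] 3: [0.00,-0.01,0.65] 4: [0.00,-0.01,0.65] 5: [0.00,-0.01,0.65]
```

View pics/w10.png

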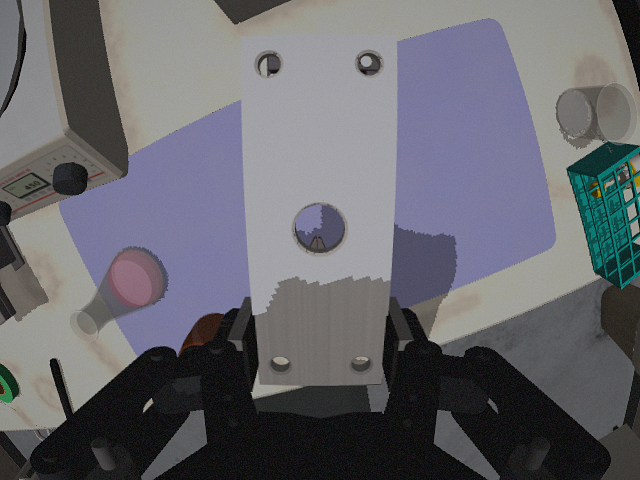

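```bash
python3 -m crank '[{"angular":[0,0,0.03],"delta_pos":[0,-0.01,0.65],"gripper":0},{"angular":[0,0,0],"delta_pos":[0,-0.01,0.65],"gripper":0},{"angular":[0,0,0],"delta_pos":[0,-0.01,0.65],"gripper":0},{"angular":[0,0,0],"delta_pos":[0,-0.01,0.65],"gripper":0},{"angular":[0,0,0],"delta_pos":[0,0,0.65],"gripper":0},{"angular":[0,0,0],"delta_pos":[0,0,0.6],"gripper":0},{"angular":[0,0,0],"delta_pos":[0,0,0],"gripper":0},{"angular":[0,0,0],"delta_pos":[0,0,0],"gripper":0}]'
python3 - <<'E'
from h import *
plan([.4711,-.1888,.055],-19.41,1)
im=grab_frame("wrist")[:,:,::-1];cv2.imwrite("pics/w11.png",im)
im=grab_frame("side")[:,:,::-1];cv2.imwrite("pics/s11.png",cv2.resize(im[120:280,260:460],None,fx=3.5,fy=3.5,interpolation=cv2.INTER_CUBIC))
E
```

```text
time: 17.32
tool_pos: [0.4722, -0.1877, 0.0792]
tool_rot: [0.0, 0.986, -0.168, 0.0]
contact_force: [0.3, -0.3, -0.8]
gripper_width: 0.567
from [ 0.4722 -0.1877  0.0792] yaw -19.29 tilt [ 0.001  0.    -1.   ] turn/row 0.02
0: [-0.02,0.04,0.81]
```

View pics/w11.png

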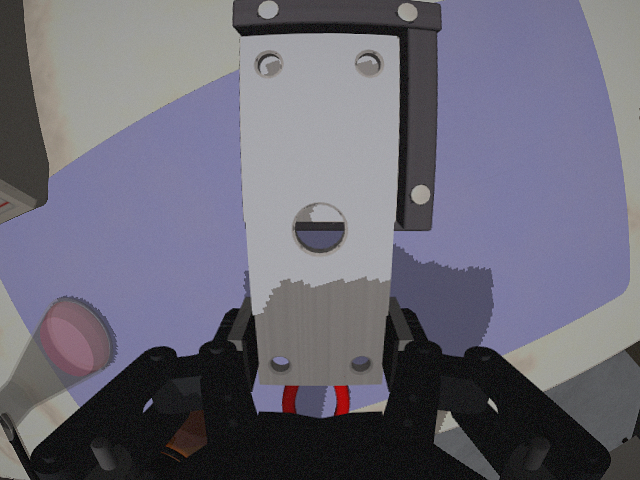

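View pics/s11.png

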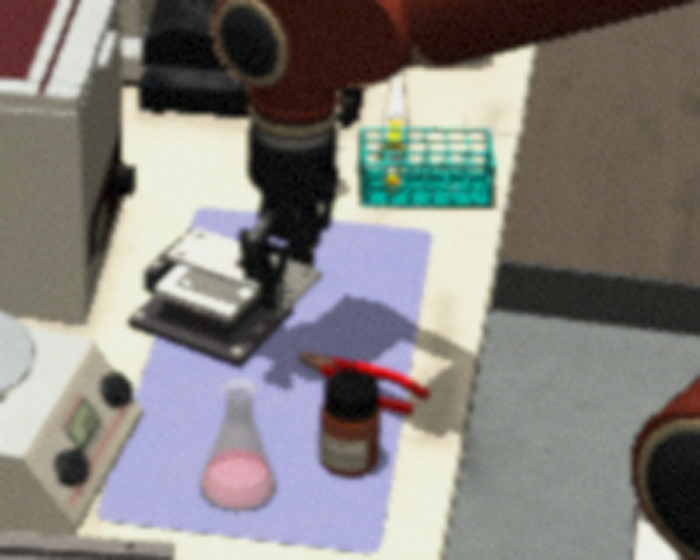

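```bash
python3 - <<'E'
import cv2
im=cv2.imread("pics/w11.png")[0:250,220:450]
cv2.imwrite("pics/w11z.png",cv2.resize(im,None,fx=2.4,fy=2.4,interpolation=cv2.INTER_CUBIC)+30)
E
```

```text
(no output)
```

View pics/w11z.png

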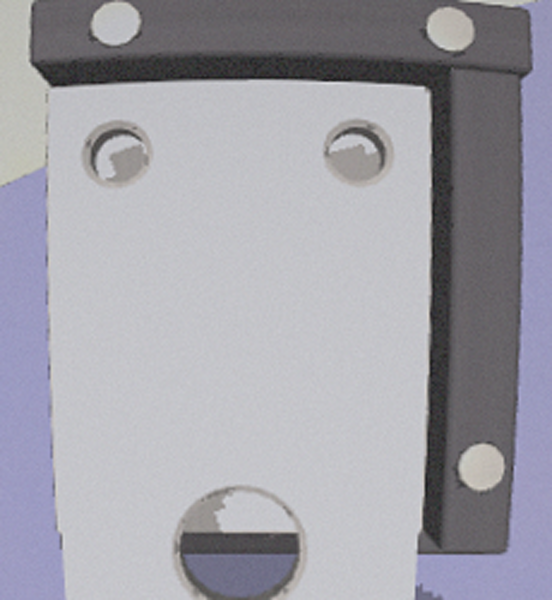

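```bash
python3 - <<'E'
from h import *
C=cam("wrist")
W=lambda x,y,z:atz("wrist",(x/2.4+220,y/2.4),z,C)
P=[W(452,72,.066),W(442,545,.066)]
d=P[0]-P[1];print(P,np.linalg.norm(d),np.degrees(np.arctan2(d[1],d[0])))
jx,jy,ja=.54448,-.21814,np.radians(-19.16);u=np.array([np.cos(ja),np.sin(ja)]);v=np.array([-u[1],u[0]])
for p in P: e=p[:2]-[jx,jy];print("jig",e@u,e@v)
zt=state()["tool_pos"][2]+.0051
for c in [(430,86),(48,88)]:
  p=W(*c,zt);e=p[:2]-[jx,jy];print("plate far corner",e@u,e@v)
E
```

```text
[array([ 0.5721815 , -0.25811461,  0.066     ]), array([ 0.49951963, -0.2326374 ,  0.066     ])] 0.07699893734136108 -19.322045056621103
jig 0.0392869562453396 -0.028668412742977514
jig -0.037711673145633666 -0.028450643116081236
plate far corner 0.03132161010904836 -0.021033301335291223
plate far corner 0.031162251872265716 0.03026208748176797
```

The measured gaps are about 8 mm to the far fence and 7.6 mm to the right-hand fence. Lowering.

```bash
python3 -m crank '[{"angular":[0,0,0],"delta_pos":[0,0,0.3],"gripper":0},{"angular":[0,0,0],"delta_pos":[0,0,0.25],"gripper":0},{"angular":[0,0,0],"delta_pos":[0,0,0.15],"gripper":0},{"angular":[0,0,0],"delta_pos":[0,0,0],"gripper":0},{"angular":[0,0,0],"delta_pos":[0,0,0],"gripper":0}]'
```

```text
time: 18.05
tool_pos: [0.4719, -0.1876, 0.0579]
tool_rot: [0.0, 0.986, -0.168, 0.0]
contact_force: [-0.6, 0.2, -1.7]
gripper_width: 0.565
```

```bash
python3 -m crank '[{"angular":[0,0,0],"delta_pos":[0,0,0.06],"gripper":0},{"angular":[0,0,0],"delta_pos":[0,0,0.03],"gripper":0},{"angular":[0,0,0],"delta_pos":[0,0,0],"gripper":0}]'
python3 -m crank '[{"angular":[0,0,0],"delta_pos":[0,0,0.03],"gripper":0},{"angular":[0,0,0],"delta_pos":[0,0,0],"gripper":0}]'
python3 -m crank '[{"angular":[0,0,0],"delta_pos":[0,0,0.02],"gripper":0},{"angular":[0,0,0],"delta_pos":[0,0,0],"gripper":0}]'
```

```text
time: 18.42
tool_pos: [0.4717, -0.1875, 0.055]
tool_rot: [-0.0, 0.986, -0.168, -0.0]
contact_force: [0.1, 0.4, -0.0]
gripper_width: 0.568
time: 18.68
tool_pos: [0.4717, -0.1875, 0.0541]
tool_rot: [-0.0, 0.986, -0.168, -0.0]
contact_force: [-0.2, 0.0, -1.1]
gripper_width: 0.568
time: 18.92
tool_pos: [0.4718, -0.1875, 0.0536]
tool_rot: [-0.0, 0.986, -0.168, -0.0]
contact_force: [0.4, 0.1, -0.6]
gripper_width: 0.57
```

```bash
for i in 1; do python3 -m crank '[{"angular":[0,0,0],"delta_pos":[0,0,0.02],"gripper":0},{"angular":[0,0,0],"delta_pos":[0,0,0],"gripper":0}]'; python3 -m crank '[{"angular":[0,0,0],"delta_pos":[0,0,0.02],"gripper":0},{"angular":[0,0,0],"delta_pos":[0,0,0],"gripper":0}]'; done
```

```text
time: 19.18
tool_pos: [0.4717, -0.1875, 0.053]
tool_rot: [-0.0, 0.986, -0.168, -0.0]
contact_force: [-0.5, 0.1, -1.3]
gripper_width: 0.569
time: 19.42
tool_pos: [0.4717, -0.1875, 0.0523]
tool_rot: [-0.0, 0.986, -0.168, -0.0]
contact_force: [0.2, 0.1, -0.6]
gripper_width: 0.569
```

```bash
python3 -m crank '[{"angular":[0,0,0],"delta_pos":[0,0,0.02],"gripper":0},{"angular":[0,0,0],"delta_pos":[0,0,0],"gripper":0}]'; python3 -m crank '[{"angular":[0,0,0],"delta_pos":[0,0,0.02],"gripper":0},{"angular":[0,0,0],"delta_pos":[0,0,0],"gripper":0}]'
```

```text
time: 19.68
tool_pos: [0.4718, -0.1875, 0.0519]
tool_rot: [0.0, 0.986, -0.168, -0.0]
contact_force: [-0.5, 0.0, 0.4]
gripper_width: 0.567
time: 19.92
tool_pos: [0.4719, -0.1876, 0.0515]
tool_rot: [0.0, 0.986, -0.168, 0.0]
contact_force: [-1.7, 0.7, 4.0]
gripper_width: 0.57
```

Contact with the bed at TCP z ≈ 0.0518, with 4 N. I'll ease off slightly and slide towards the far fence.

```bash
python3 -m crank '[{"angular":[0,0,0.04],"delta_pos":[0.06,0,-0.012],"gripper":0},{"angular":[0,0,0],"delta_pos":[0.06,0,0],"gripper":0},{"angular":[0,0,0],"delta_pos":[0.06,0,0],"gripper":0},{"angular":[0,0,0],"delta_pos":[0,0,0],"gripper":0}]'; python3 -m crank '[{"angular":[0,0,0],"delta_pos":[0.02,0,0],"gripper":0},{"angular":[0,0,0],"delta_pos":[0,0,0],"gripper":0}]'
```

```text
time: 20.42
tool_pos: [0.4772, -0.1894, 0.0517]
tool_rot: [0.0, 0.986, -0.169, 0.0]
contact_force: [-1.3, -0.4, 2.2]
gripper_width: 0.568
time: 20.68
tool_pos: [0.4774, -0.1895, 0.0516]
tool_rot: [-0.0, 0.986, -0.169, -0.0]
contact_force: [-2.2, 0.1, 3.7]
gripper_width: 0.567
```

```bash
python3 -m crank '[{"angular":[0,0,0],"delta_pos":[0.02,0,-0.005],"gripper":0},{"angular":[0,0,0],"delta_pos":[0,0,0],"gripper":0}]'; python3 -m crank '[{"angular":[0,0,0],"delta_pos":[0.02,0,0],"gripper":0},{"angular":[0,0,0],"delta_pos":[0,0,0],"gripper":0}]'; python3 -m crank '[{"angular":[0,0,0],"delta_pos":[0.02,0,0],"gripper":0},{"angular":[0,0,0],"delta_pos":[0,0,0],"gripper":0}]'
```

```text
time: 20.92
tool_pos: [0.478, -0.1897, 0.0517]
tool_rot: [0.0, 0.986, -0.169, 0.0]
contact_force: [-1.3, 0.5, 2.5]
gripper_width: 0.568
time: 21.18
tool_pos: [0.4786, -0.1899, 0.0517]
tool_rot: [-0.0, 0.986, -0.169, 0.0]
contact_force: [-1.7, -0.6, 2.4]
gripper_width: 0.568
time: 21.42
tool_pos: [0.4792, -0.1901, 0.0517]
tool_rot: [-0.0, 0.986, -0.169, 0.0]
contact_force: [-2.0, 1.7, 2.7]
gripper_width: 0.564
```

```bash
python3 -m crank '[{"angular":[0,0,0],"delta_pos":[0.015,0,0],"gripper":0},{"angular":[0,0,0],"delta_pos":[0,0,0],"gripper":0}]'; python3 -m crank '[{"angular":[0,0,0],"delta_pos":[0.015,0,0],"gripper":0},{"angular":[0,0,0],"delta_pos":[0,0,0],"gripper":0}]'
python3 - <<'E'
from h import *
im=grab_frame("wrist")[:,:,::-1];cv2.imwrite("pics/w12z.png",cv2.resize(im[0:250,220:450],None,fx=2.4,fy=2.4,interpolation=cv2.INTER_CUBIC)+30)
E
```

```text
time: 21.68
tool_pos: [0.4796, -0.1903, 0.0518]
tool_rot: [0.0, 0.986, -0.169, 0.0]
contact_force: [-1.3, 0.6, 3.2]
gripper_width: 0.569
time: 21.92
tool_pos: [0.48, -0.1904, 0.0517]
tool_rot: [0.0, 0.986, -0.169, 0.0]
contact_force: [-1.5, 0.5, 2.3]
gripper_width: 0.567
```

View pics/w12z.png

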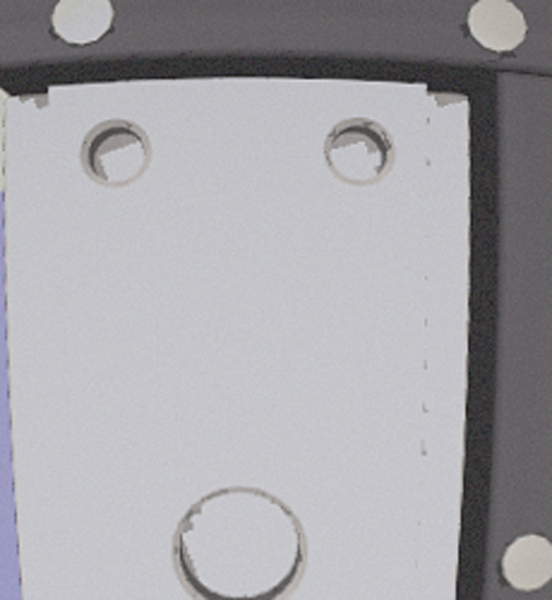

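```bash
python3 - <<'E'
from h import *
C=cam("wrist")
W=lambda x,y,z:atz("wrist",(x/2.4+220,y/2.4),z,C)
ja=np.radians(-19.2);u=np.array([np.cos(ja),np.sin(ja)]);v=np.array([-u[1],u[0]])
o=np.array([.54448,-.21814])
for n,c,z in [("plate corner R",(427,84),.058),("plate corner L",(48,86),.058),("bed far R",(450,94),.052),("bed far L",(20,94),.052),("fence top far",(440,68),.066),("fence top far L",(100,64),.066),("bed right edge far",(469,110),.052),("bed right edge near",(460,500),.052),("plate R near",(422,450),.058),("fencetop right",(499,90),.066),("fencetop right near",(487,540),.066)]:
  p=W(*c,z)[:2]-o;print(n,np.round([p@u*1000,p@v*1000],1))
E
```

```text
plate corner R [ 39.  -20.6]
plate corner L [39.  29.8]
bed far R [ 39.4 -25.1]
bed far L [39.8 35.1]
fence top far [ 39.1 -20.6]
fence top far L [39.3 21.5]
bed right edge far [ 37.2 -27.8]
bed right edge near [-19.5 -27.5]
plate R near [-11.3 -20.2]
fencetop right [ 36.8 -28.2]
fencetop right near [-21.9 -27.9]
```

```bash
python3 -m crank '[{"angular":[0,0,0],"delta_pos":[0.015,0,0],"gripper":0},{"angular":[0,0,0],"delta_pos":[0,0,0],"gripper":0}]'; python3 -m crank '[{"angular":[0,0,0],"delta_pos":[0.01,0,0],"gripper":0},{"angular":[0,0,0],"delta_pos":[0,0,0],"gripper":0}]'
```

```text
time: 22.22
tool_pos: [0.4804, -0.1906, 0.0517]
tool_rot: [0.0, 0.986, -0.169, 0.0]
contact_force: [-2.1, 1.2, 1.9]
gripper_width: 0.565
time: 22.48
tool_pos: [0.4807, -0.1907, 0.0517]
tool_rot: [0.0, 0.986, -0.169, 0.0]
contact_force: [-2.8, 0.7, 3.6]
gripper_width: 0.565
```

```bash
python3 -m crank '[{"angular":[0,0,0],"delta_pos":[0.01,0,0],"gripper":0},{"angular":[0,0,0],"delta_pos":[0,0,0],"gripper":0}]'; python3 -m crank '[{"angular":[0,0,0],"delta_pos":[0.01,0,0],"gripper":0},{"angular":[0,0,0],"delta_pos":[0,0,0],"gripper":0}]'
```

```text
time: 22.72
tool_pos: [0.481, -0.1908, 0.0517]
tool_rot: [-0.0, 0.986, -0.169, 0.0]
contact_force: [-2.3, 0.7, 3.1]
gripper_width: 0.568
time: 22.98
tool_pos: [0.481, -0.1908, 0.0517]
tool_rot: [-0.0, 0.986, -0.169, -0.0]
contact_force: [-4.6, 1.3, 4.3]
gripper_width: 0.569
```

The far fence is touched: the force rose to 4.6 N and the motion stalled. Next, slide right, tool +y.

```bash
python3 -m crank '[{"angular":[0,0,0],"delta_pos":[-0.012,0.06,0],"gripper":0},{"angular":[0,0,0],"delta_pos":[0,0.06,0],"gripper":0},{"angular":[0,0,0],"delta_pos":[0,0.05,0],"gripper":0},{"angular":[0,0,0],"delta_pos":[0,0,0],"gripper":0}]'; python3 -m crank '[{"angular":[0,0,0],"delta_pos":[0,0.02,0],"gripper":0},{"angular":[0,0,0],"delta_pos":[0,0,0],"gripper":0}]'; python3 -m crank '[{"angular":[0,0,0],"delta_pos":[0,0.02,0],"gripper":0},{"angular":[0,0,0],"delta_pos":[0,0,0],"gripper":0}]'
```

```text
time: 23.48
tool_pos: [0.4793, -0.1957, 0.0517]
tool_rot: [0.0, 0.986, -0.169, 0.0]
contact_force: [0.0, 3.7, 2.6]
gripper_width: 0.568
time: 23.72
tool_pos: [0.4791, -0.1962, 0.0517]
tool_rot: [0.0, 0.986, -0.169, 0.0]
contact_force: [0.3, 3.4, 2.9]
gripper_width: 0.571
time: 23.98
tool_pos: [0.4789, -0.1968, 0.0518]
tool_rot: [0.0, 0.986, -0.169, 0.0]
contact_force: [0.1, 2.8, 3.0]
gripper_width: 0.567
```

```bash
python3 -m crank '[{"angular":[0,0,0],"delta_pos":[0,0.015,0],"gripper":0},{"angular":[0,0,0],"delta_pos":[0,0,0],"gripper":0}]'; python3 -m crank '[{"angular":[0,0,0],"delta_pos":[0,0.012,0],"gripper":0},{"angular":[0,0,0],"delta_pos":[0,0,0],"gripper":0}]'
python3 - <<'E'
from h import *
im=grab_frame("wrist")[:,:,::-1];cv2.imwrite("pics/w13z.png",cv2.resize(im[0:250,220:450],None,fx=2.4,fy=2.4,interpolation=cv2.INTER_CUBIC)+30)
E
```

```text
time: 24.22
tool_pos: [0.4787, -0.1972, 0.0518]
tool_rot: [0.0, 0.986, -0.169, 0.0]
contact_force: [-0.5, 3.4, 2.6]
gripper_width: 0.571
time: 24.48
tool_pos: [0.4786, -0.1976, 0.0518]
tool_rot: [0.0, 0.986, -0.169, 0.0]
contact_force: [0.4, 2.1, 1.7]
gripper_width: 0.569
```

View pics/w13z.png

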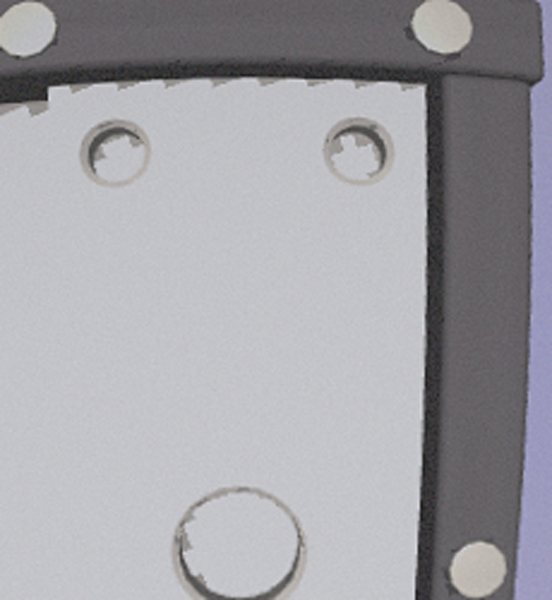

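```bash
python3 -m crank '[{"angular":[0,0,0],"delta_pos":[0,0.012,0],"gripper":0},{"angular":[0,0,0],"delta_pos":[0,0,0],"gripper":0}]'; python3 -m crank '[{"angular":[0,0,0],"delta_pos":[0,0.01,0],"gripper":0},{"angular":[0,0,0],"delta_pos":[0,0,0],"gripper":0}]';  python3 -m crank '[{"angular":[0,0,0],"delta_pos":[0,0.01,0],"gripper":0},{"angular":[0,0,0],"delta_pos":[0,0,0],"gripper":0}]'
```

```text
time: 24.78
tool_pos: [0.4785, -0.1979, 0.0517]
tool_rot: [0.0, 0.986, -0.169, 0.0]
contact_force: [-0.1, 2.1, 2.3]
gripper_width: 0.567
time: 25.02
tool_pos: [0.4784, -0.1981, 0.0518]
tool_rot: [0.0, 0.986, -0.169, 0.0]
contact_force: [0.5, 2.2, 1.5]
gripper_width: 0.569
time: 25.28
tool_pos: [0.4784, -0.1982, 0.0518]
tool_rot: [-0.0, 0.986, -0.169, 0.0]
contact_force: [1.3, 3.2, 2.4]
gripper_width: 0.566
```

```bash
python3 -m crank '[{"angular":[0,0,0],"delta_pos":[0,0.01,0],"gripper":0},{"angular":[0,0,0],"delta_pos":[0,0,0],"gripper":0}]'; python3 -m crank '[{"angular":[0,0,0],"delta_pos":[0.008,0.01,0],"gripper":0},{"angular":[0,0,0],"delta_pos":[0,0,0],"gripper":0}]'; python3 - <<'E'
from h import *
s=state();print(s["ft_torque"],s["contact_force"])
E
```

```text
time: 25.52
tool_pos: [0.4783, -0.1982, 0.0517]
tool_rot: [-0.0, 0.986, -0.169, 0.0]
contact_force: [1.6, 5.0, 2.1]
gripper_width: 0.571
time: 25.78
tool_pos: [0.4783, -0.1982, 0.0517]
tool_rot: [-0.001, 0.986, -0.169, -0.0]
contact_force: [1.5, 6.5, 3.1]
gripper_width: 0.569
[ 0.88666185 -0.34753507  0.20007992] [1.50525223 6.5380181  3.14587808]
```

```bash
python3 -m crank '[{"angular":[0,0,0],"delta_pos":[0.012,0,0],"gripper":0},{"angular":[0,0,0],"delta_pos":[0,0,0],"gripper":0}]'; python3 -m crank '[{"angular":[0,0,0],"delta_pos":[0.008,0,0],"gripper":0},{"angular":[0,0,0],"delta_pos":[0,0,0],"gripper":0}]'; python3 - <<'E'
from h import *
s=state();f=np.array(s["contact_force"]);print(yaw()[1].T@f,s["ft_torque"])
im=grab_frame("wrist")[:,:,::-1];cv2.imwrite("pics/w14z.png",cv2.resize(im[0:250,220:450],None,fx=2.4,fy=2.4,interpolation=cv2.INTER_CUBIC)+30)
E
```

```text
time: 26.02
tool_pos: [0.4783, -0.1982, 0.0516]
tool_rot: [-0.001, 0.986, -0.169, -0.001]
contact_force: [0.6, 6.0, 5.3]
gripper_width: 0.564
time: 26.28
tool_pos: [0.4784, -0.1982, 0.0516]
tool_rot: [-0.001, 0.986, -0.169, -0.001]
contact_force: [-1.3, 6.5, 4.8]
gripper_width: 0.571
[-3.42617865 -5.71995544 -4.83213023] [1.01768820e+00 1.01463522e-03 1.61504652e-01]
```

View pics/w14z.png

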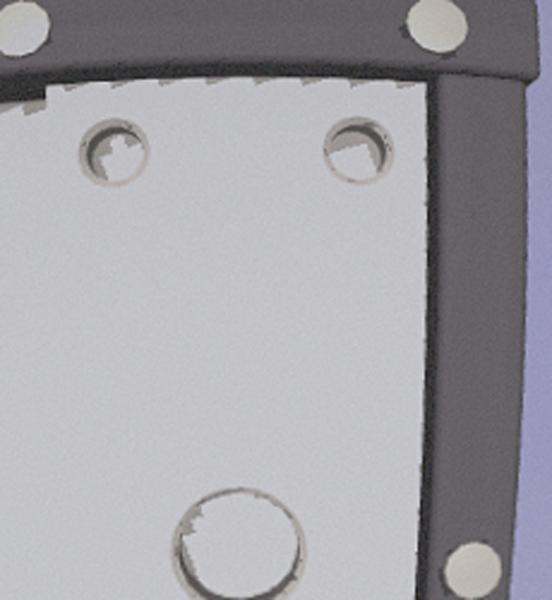

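Touching both fences, with 3.4 N along the end and 5.7 N along the side. Releasing gradually.

```bash
python3 -m crank '[{"angular":[0,0,0],"delta_pos":[0,0,0],"gripper":0.6},{"angular":[0,0,0],"delta_pos":[0,0,0],"gripper":0.64},{"angular":[0,0,0],"delta_pos":[0,0,0],"gripper":0.7},{"angular":[0,0,0],"delta_pos":[0,0,0],"gripper":0.75},{"angular":[0,0,0],"delta_pos":[0,0,0],"gripper":0.75}]'; python3 - <<'E'
from h import *
im=grab_frame("wrist")[:,:,::-1];cv2.imwrite("pics/w15.png",im)
cv2.imwrite("pics/w15z.png",cv2.resize(im[0:250,220:450],None,fx=2.4,fy=2.4,interpolation=cv2.INTER_CUBIC)+30)
E
```

```text
time: 26.95
tool_pos: [0.4788, -0.1994, 0.0517]
tool_rot: [0.0, 0.986, -0.169, -0.0]
contact_force: [0.5, 1.3, 0.4]
gripper_width: 0.747
```

View pics/w15.png

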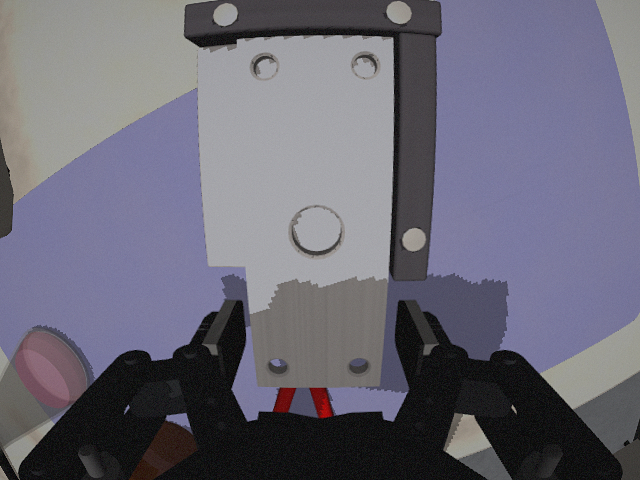

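View pics/w15z.png

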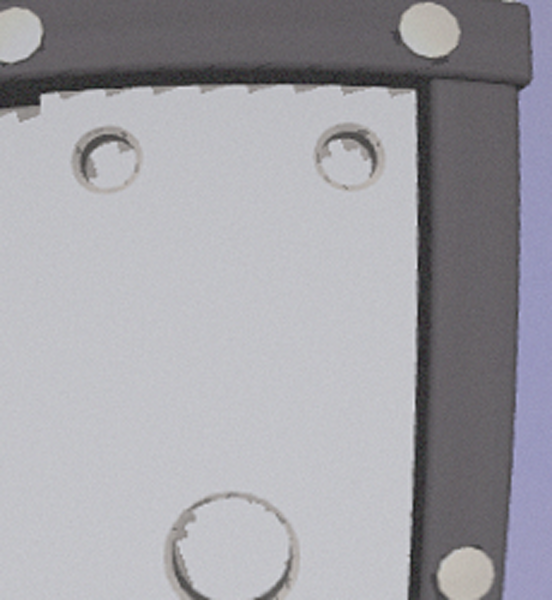

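```bash
python3 - <<'E'
from h import *
C=cam("wrist")
ja=np.radians(-19.2);u=np.array([np.cos(ja),np.sin(ja)]);v=np.array([-u[1],u[0]])
o=np.array([.54448,-.21814])
W=lambda x,y,z:atz("wrist",(x/2.4+220,y/2.4),z,C)
for n,c,z in [("plate cR",(416,92),.058),("plate cL",(42,95),.058),("plate R mid",(414,300),.058),("plate R near",(408,580),.058),("fence top corner",(432,80),.066),("ftR mid",(432,300),.066),("ftR near",(423,580),.066),("ft far L",(100,74),.066)]:
  p=W(*c,z)[:2]-o;print(n,np.round([p@u*1000,p@v*1000],1))
E
```

```text
plate cR [ 39.4 -27.8]
plate cL [39.5 21.8]
plate R mid [ 10.7 -27.4]
plate R near [-28.1 -27.8]
fence top corner [ 39.1 -28.3]
ftR mid [ 10.6 -28.2]
ftR near [-25.6 -28.3]
ft far L [39.6 12.7]
```

The plate is released, lying flat and parallel to both fences. The image suggests up to ~0.5 mm of gap at the right-hand fence, which is near my measuring limit. There's plenty of time, so I'll nudge it home with the closed fingers, side first and then the end.

```bash
python3 -m crank '[{"angular":[0,0,0],"delta_pos":[0,-0.02,0],"gripper":1},{"angular":[0,0,0],"delta_pos":[0,0,-0.1],"gripper":1},{"angular":[0,0,0],"delta_pos":[0,0,-0.5],"gripper":1},{"angular":[0,0,0],"delta_pos":[0,0,-1],"gripper":1},{"angular":[0,0,0],"delta_pos":[0,0,-1],"gripper":1},{"angular":[0,0,0],"delta_pos":[0,0,0],"gripper":0}]'
cat >> h.py <<'E'
JA=np.radians(-19.2);JO=np.array([.54448,-.21814])
def jig(x,y):
    u=np.array([np.cos(JA),np.sin(JA)]);v=np.array([-u[1],u[0]]);return JO+u*x+v*y
def injig(P):
    u=np.array([np.cos(JA),np.sin(JA)]);v=np.array([-u[1],u[0]]);e=np.array(P)[:2]-JO;return np.round([e@u*1000,e@v*1000],1)
E
python3 - <<'E'
from h import *
print(injig(state()["tool_pos"]))
plan([*jig(-.015,.043),.125],-19.3,3)
E
```

```text
time: 27.75
tool_pos: [0.4812, -0.1999, 0.134]
tool_rot: [0.001, 0.986, -0.169, 0.004]
contact_force: [-0.3, 0.4, -0.5]
gripper_width: 0.818
[-65.8  -3.6]
from [ 0.4812 -0.1999  0.134 ] yaw -19.48 tilt [ 0.008  0.001 -1.   ] turn/row -0.01
0: [0.56,-0.52,0.10] 1: [0.56,-0.52,0.10] 2: [0.56,-0.52,0.10]
```

```bash
python3 -m crank '[{"angular":[0,0,0],"delta_pos":[0.56,-0.52,0.1],"gripper":0},{"angular":[0,0,0],"delta_pos":[0.56,-0.52,0.1],"gripper":0},{"angular":[0,0,0],"delta_pos":[0.56,-0.52,0.1],"gripper":0},{"angular":[0,0,0],"delta_pos":[0,0,0.3],"gripper":0},{"angular":[0,0,0],"delta_pos":[0,0,0.3],"gripper":0},{"angular":[0,0,0],"delta_pos":[0,0,0],"gripper":0},{"angular":[0,0,0],"delta_pos":[0,0,0],"gripper":0}]'
python3 - <<'E'
from h import *
print(injig(state()["tool_pos"]))
plan([*jig(-.015,.043),.0725],-19.3,1)
im=grab_frame("wrist")[:,:,::-1];cv2.imwrite("pics/w16.png",im)
E
```

```text
time: 28.62
tool_pos: [0.5416, -0.1716, 0.1026]
tool_rot: [0.0, 0.986, -0.17, -0.0]
contact_force: [-0.1, 0.3, -0.6]
gripper_width: 0.001
[-18.  43.]
from [ 0.5416 -0.1716  0.1026] yaw -19.53 tilt [-0.  0. -1.] turn/row -0.05
0: [0.10,-0.00,1.00]
```

View pics/w16.png

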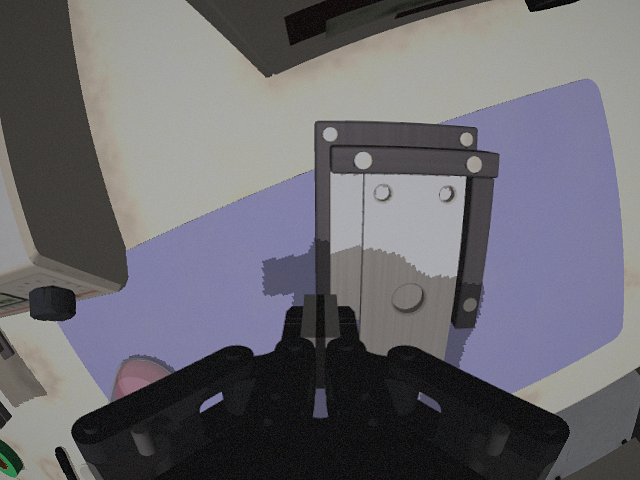

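The closed fingers stand to the left of the plate (left edge at column 362). Going down, then a gentle push.

```bash
python3 -m crank '[{"angular":[0,0,0],"delta_pos":[0.05,0,0.5],"gripper":0},{"angular":[0,0,0],"delta_pos":[0.05,0,0.4],"gripper":0},{"angular":[0,0,0],"delta_pos":[0,0,0.08],"gripper":0},{"angular":[0,0,0],"delta_pos":[0,0,0],"gripper":0}]'
python3 -m crank '[{"angular":[0,0,0],"delta_pos":[0,0.07,0],"gripper":0},{"angular":[0,0,0],"delta_pos":[0,0.06,0],"gripper":0},{"angular":[0,0,0],"delta_pos":[0,0,0],"gripper":0}]'
python3 -c "
from h import *
print(injig(state()['tool_pos']),state()['tool_pos'])"
```

```text
time: 29.18
tool_pos: [0.5447, -0.1722, 0.0727]
tool_rot: [-0.0, 0.986, -0.169, -0.001]
contact_force: [-0.3, -0.2, -0.8]
gripper_width: 0.003
time: 29.55
tool_pos: [0.5438, -0.1763, 0.0737]
tool_rot: [0.0, 0.986, -0.169, 0.0]
contact_force: [-0.4, 0.2, 0.8]
gripper_width: 0.002
[-14.4  39.3] [ 0.54381343 -0.17626521  0.07368182]
```

```bash
python3 -m crank '[{"angular":[0,0,0],"delta_pos":[0,0.04,0.04],"gripper":0},{"angular":[0,0,0],"delta_pos":[0,0.04,0],"gripper":0},{"angular":[0,0,0],"delta_pos":[0,0,0],"gripper":0}]'
python3 -m crank '[{"angular":[0,0,0],"delta_pos":[0,0.03,0],"gripper":0},{"angular":[0,0,0],"delta_pos":[0,0.02,0],"gripper":0},{"angular":[0,0,0],"delta_pos":[0,0,0],"gripper":0}]'
python3 -c "
from h import *
print(injig(state()['tool_pos']),state()['tool_pos'])
im=grab_frame('wrist')[:,:,::-1];cv2.imwrite('pics/w17.png',cv2.resize(im[100:400,220:480],None,fx=2,fy=2))"
```

```text
time: 29.92
tool_pos: [0.5428, -0.1783, 0.0721]
tool_rot: [-0.0, 0.986, -0.169, -0.0]
contact_force: [0.2, -0.1, 0.6]
gripper_width: -0.0
time: 30.3
tool_pos: [0.5423, -0.1797, 0.0721]
tool_rot: [-0.0, 0.986, -0.169, -0.0]
contact_force: [0.2, -0.0, -0.2]
gripper_width: -0.004
[-14.6  35.6] [ 0.54234977 -0.17972238  0.07211979]
```

View pics/w17.png

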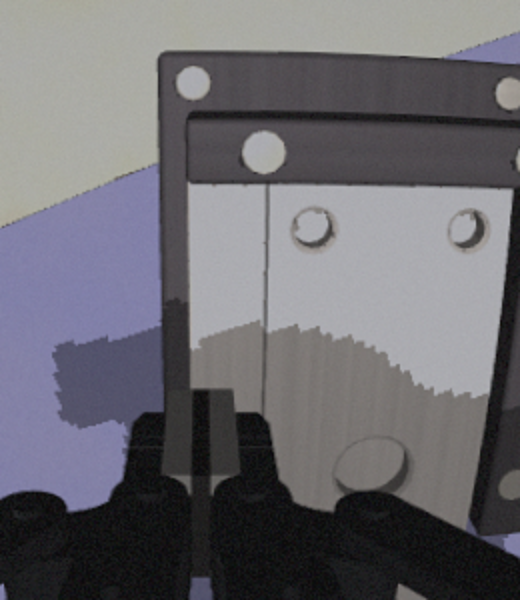

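The fingertips' right edge is at column 238 and the plate's edge at 264, so about 5 mm to go.

```bash
python3 -m crank '[{"angular":[0,0,0],"delta_pos":[0,0.06,0],"gripper":0},{"angular":[0,0,0],"delta_pos":[0,0.06,0],"gripper":0},{"angular":[0,0,0],"delta_pos":[0,0,0],"gripper":0}]'
python3 -m crank '[{"angular":[0,0,0],"delta_pos":[0,0.03,0],"gripper":0},{"angular":[0,0,0],"delta_pos":[0,0,0],"gripper":0}]'
python3 -m crank '[{"angular":[0,0,0],"delta_pos":[0,0.025,0],"gripper":0},{"angular":[0,0,0],"delta_pos":[0,0,0],"gripper":0}]'
```

```text
time: 30.72
tool_pos: [0.5411, -0.1833, 0.0721]
tool_rot: [-0.0, 0.986, -0.169, 0.0]
contact_force: [0.1, -0.5, -0.3]
gripper_width: 0.001
time: 30.98
tool_pos: [0.5409, -0.184, 0.0721]
tool_rot: [0.0, 0.986, -0.169, -0.0]
contact_force: [-0.5, -0.1, -0.2]
gripper_width: 0.0
time: 31.22
tool_pos: [0.5406, -0.1847, 0.0722]
tool_rot: [0.0, 0.986, -0.169, 0.0]
contact_force: [0.4, 0.6, 0.2]
gripper_width: 0.0
```

```bash
python3 -m crank '[{"angular":[0,0,0],"delta_pos":[0,0.02,0],"gripper":0},{"angular":[0,0,0],"delta_pos":[0,0.02,0],"gripper":0},{"angular":[0,0,0],"delta_pos":[0,0,0],"gripper":0}]'
python3 -m crank '[{"angular":[0,0,0],"delta_pos":[0,0.015,0],"gripper":0},{"angular":[0,0,0],"delta_pos":[0,0,0],"gripper":0}]'
python3 -m crank '[{"angular":[0,0,0],"delta_pos":[0,0.015,0],"gripper":0},{"angular":[0,0,0],"delta_pos":[0,0,0],"gripper":0}]'
```

```text
time: 31.6
tool_pos: [0.5402, -0.1858, 0.0721]
tool_rot: [-0.0, 0.986, -0.169, -0.0]
contact_force: [0.5, -0.2, 0.0]
gripper_width: -0.003
time: 31.85
tool_pos: [0.5401, -0.1861, 0.0721]
tool_rot: [-0.0, 0.986, -0.169, 0.0]
contact_force: [0.9, 0.6, 0.1]
gripper_width: 0.002
time: 32.1
tool_pos: [0.5401, -0.1863, 0.0721]
tool_rot: [-0.0, 0.986, -0.169, 0.0]
contact_force: [1.4, 1.0, 0.0]
gripper_width: -0.002
```

```bash
python3 -m crank '[{"angular":[0,0,0],"delta_pos":[0,0.015,0],"gripper":0},{"angular":[0,0,0],"delta_pos":[0,0,0],"gripper":0}]'
python3 -m crank '[{"angular":[0,0,0],"delta_pos":[0,0.015,0],"gripper":0},{"angular":[0,0,0],"delta_pos":[0,0,0],"gripper":0}]'
```

```text
time: 32.35
tool_pos: [0.5401, -0.1864, 0.0721]
tool_rot: [-0.001, 0.986, -0.169, 0.0]
contact_force: [2.2, 4.7, 0.1]
gripper_width: 0.001
time: 32.6
tool_pos: [0.5401, -0.1865, 0.0721]
tool_rot: [-0.001, 0.986, -0.169, 0.0]
contact_force: [3.2, 6.0, 0.8]
gripper_width: -0.003
```

Firm against the right-hand fence at 6.8 N. Retract and go to the free end.

```bash
python3 -m crank '[{"angular":[0,0,0],"delta_pos":[0,-0.2,0],"gripper":0},{"angular":[0,0,0],"delta_pos":[0,0,-0.8],"gripper":0},{"angular":[0,0,0],"delta_pos":[0,0,-0.8],"gripper":0},{"angular":[0,0,0],"delta_pos":[0,0,0],"gripper":0}]'
python3 - <<'E'
from h import *
print(injig(state()["tool_pos"]))
plan([*jig(-.114,-.005),.125],-19.2,4)
E
```

```text
time: 33.1
tool_pos: [0.5429, -0.1829, 0.1225]
tool_rot: [0.001, 0.986, -0.169, 0.002]
contact_force: [-0.2, -0.1, 0.9]
gripper_width: -0.005
[-13.1  32.8]
from [ 0.5429 -0.1829  0.1225] yaw -19.49 tilt [ 0.005  0.002 -1.   ] turn/row -0.01
0: [-0.84,0.32,-0.02] 1: [-0.84,0.32,-0.02] 2: [-0.84,0.32,-0.02] 3: [-0.84,0.32,-0.02]
```

```bash
python3 -m crank '[{"angular":[0,0,-0.02],"delta_pos":[-0.84,0.32,0],"gripper":0},{"angular":[0,0,0],"delta_pos":[-0.84,0.32,0],"gripper":0},{"angular":[0,0,0],"delta_pos":[-0.84,0.32,0],"gripper":0},{"angular":[0,0,0],"delta_pos":[-0.84,0.32,0],"gripper":0},{"angular":[0,0,0],"delta_pos":[0,0,0],"gripper":0},{"angular":[0,0,0],"delta_pos":[0,0,0],"gripper":0}]'
python3 - <<'E'
from h import *
print(injig(state()["tool_pos"]))
plan([*jig(-.112,-.005),.066],-19.2,1)
im=grab_frame("wrist")[:,:,::-1];cv2.imwrite("pics/w18.png",im)
E
```

```text
time: 33.85
tool_pos: [0.4341, -0.1846, 0.1197]
tool_rot: [0.0, 0.986, -0.168, -0.0]
contact_force: [0.4, 0.2, 0.6]
gripper_width: -0.001
[-115.3   -4.6]
from [ 0.4341 -0.1846  0.1197] yaw -19.4 tilt [-0.  0. -1.] turn/row -0.04
0: [0.11,0.01,1.79]
```

View pics/w18.png

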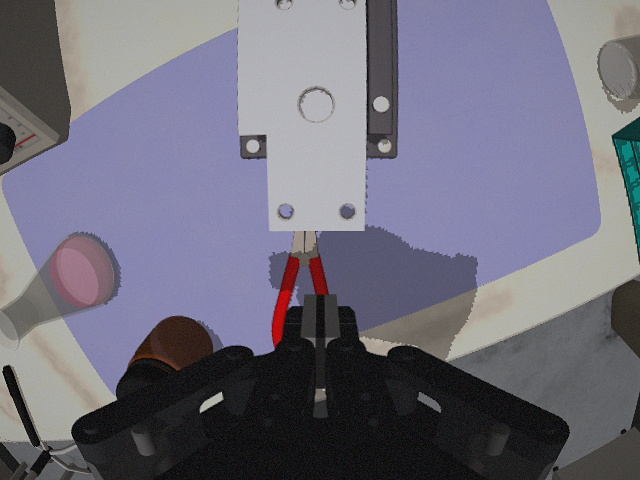

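```bash
python3 -m crank '[{"angular":[0,0,0],"delta_pos":[0,0,0.8],"gripper":0},{"angular":[0,0,0],"delta_pos":[0,0,0.7],"gripper":0},{"angular":[0,0,0],"delta_pos":[0,0,0.3],"gripper":0},{"angular":[0,0,0],"delta_pos":[0.1,0,0],"gripper":0},{"angular":[0,0,0],"delta_pos":[0,0,0],"gripper":0}]'
python3 -m crank '[{"angular":[0,0,0],"delta_pos":[0.1,0,0],"gripper":0},{"angular":[0,0,0],"delta_pos":[0.1,0,0],"gripper":0},{"angular":[0,0,0],"delta_pos":[0,0,0],"gripper":0}]'
python3 - <<'E'
from h import *
print(injig(state()["tool_pos"]))
im=grab_frame("wrist")[:,:,::-1];cv2.imwrite("pics/w19.png",im[:,120:520])
E
```

```text
time: 34.52
tool_pos: [0.4377, -0.186, 0.0671]
tool_rot: [0.0, 0.986, -0.168, 0.001]
contact_force: [0.2, -0.2, 0.1]
gripper_width: -0.002
time: 34.9
tool_pos: [0.4427, -0.1877, 0.0665]
tool_rot: [0.0, 0.986, -0.168, 0.0]
contact_force: [0.2, -0.1, -0.4]
gripper_width: -0.002
[-106.2   -4.7]
```

View pics/w19.png

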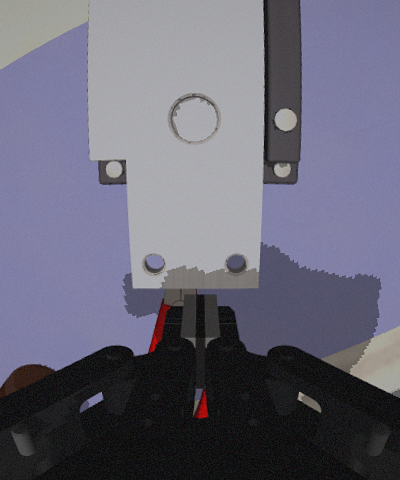

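About 2–5 mm from the end. Approaching in small steps.

```bash
python3 -m crank '[{"angular":[0,0,0],"delta_pos":[0.05,0,0],"gripper":0},{"angular":[0,0,0],"delta_pos":[0.03,0,0],"gripper":0},{"angular":[0,0,0],"delta_pos":[0,0,0],"gripper":0}]'
python3 -m crank '[{"angular":[0,0,0],"delta_pos":[0.025,0,0],"gripper":0},{"angular":[0,0,0],"delta_pos":[0.02,0,0],"gripper":0},{"angular":[0,0,0],"delta_pos":[0,0,0],"gripper":0}]'
python3 -m crank '[{"angular":[0,0,0],"delta_pos":[0.02,0,0],"gripper":0},{"angular":[0,0,0],"delta_pos":[0,0,0],"gripper":0}]'
```

```text
time: 35.33
tool_pos: [0.4446, -0.1883, 0.0661]
tool_rot: [-0.0, 0.986, -0.168, 0.0]
contact_force: [0.2, -1.1, -0.1]
gripper_width: 0.002
time: 35.7
tool_pos: [0.4458, -0.1888, 0.0661]
tool_rot: [-0.0, 0.986, -0.168, -0.0]
contact_force: [-1.0, -0.4, -0.5]
gripper_width: -0.001
time: 35.95
tool_pos: [0.4464, -0.1889, 0.0661]
tool_rot: [-0.0, 0.986, -0.168, 0.0]
contact_force: [-0.3, 0.8, 0.3]
gripper_width: 0.003
```

```bash
python3 -m crank '[{"angular":[0,0,0],"delta_pos":[0.015,0,0],"gripper":0},{"angular":[0,0,0],"delta_pos":[0,0,0],"gripper":0}]'
python3 -m crank '[{"angular":[0,0,0],"delta_pos":[0.015,0,0],"gripper":0},{"angular":[0,0,0],"delta_pos":[0,0,0],"gripper":0}]'
python3 -m crank '[{"angular":[0,0,0],"delta_pos":[0.015,0,0],"gripper":0},{"angular":[0,0,0],"delta_pos":[0,0,0],"gripper":0}]'
```

```text
time: 36.2
tool_pos: [0.4468, -0.1891, 0.0661]
tool_rot: [0.0, 0.986, -0.168, 0.0]
contact_force: [-1.0, -0.5, 0.2]
gripper_width: -0.003
time: 36.45
tool_pos: [0.4471, -0.1892, 0.066]
tool_rot: [-0.0, 0.986, -0.168, -0.0]
contact_force: [-0.9, -0.2, 0.6]
gripper_width: -0.0
time: 36.7
tool_pos: [0.4471, -0.1892, 0.0659]
tool_rot: [-0.0, 0.986, -0.168, -0.001]
contact_force: [-2.8, 0.8, 1.1]
gripper_width: -0.001
```

```bash
python3 -m crank '[{"angular":[0,0,0],"delta_pos":[0.015,0,0],"gripper":0},{"angular":[0,0,0],"delta_pos":[0,0,0],"gripper":0}]'
python3 -m crank '[{"angular":[0,0,0],"delta_pos":[-0.2,0,0],"gripper":0},{"angular":[0,0,0],"delta_pos":[-0.3,0,-0.5],"gripper":0},{"angular":[0,0,0],"delta_pos":[0,0,-1],"gripper":0},{"angular":[0,0,0],"delta_pos":[0.5,0.2,-1],"gripper":0},{"angular":[0,0,0],"delta_pos":[0.5,0.2,-1],"gripper":0},{"angular":[0,0,0],"delta_pos":[0.5,0.2,0],"gripper":0},{"angular":[0,0,0],"delta_pos":[0,0,0],"gripper":0},{"angular":[0,0,0],"delta_pos":[0,0,0],"gripper":0}]'
python3 - <<'E'
from h import *
print(injig(state()["tool_pos"]))
im=grab_frame("wrist")[:,:,::-1];cv2.imwrite("pics/w20.png",im)
cv2.imwrite("pics/w20z.png",cv2.resize(im[40:290,230:420],None,fx=2.4,fy=2.4,interpolation=cv2.INTER_CUBIC)+20)
im=grab_frame("side")[:,:,::-1];cv2.imwrite("pics/s20.png",im)
im=grab_frame("top")[:,:,::-1];cv2.imwrite("pics/t20.png",im)
E
```

```text
time: 36.95
tool_pos: [0.4472, -0.1892, 0.0658]
tool_rot: [-0.0, 0.986, -0.168, -0.001]
contact_force: [-5.2, 1.8, 1.9]
gripper_width: 0.003
time: 37.95
tool_pos: [0.4698, -0.216, 0.1704]
tool_rot: [-0.0, 0.986, -0.168, -0.0]
contact_force: [-0.3, -0.1, 0.1]
gripper_width: 0.001
[-71.2 -22.5]
```

View pics/w20z.png

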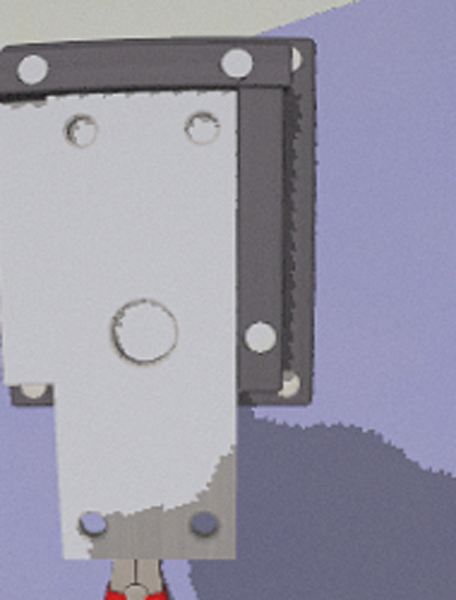

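View pics/s20.png

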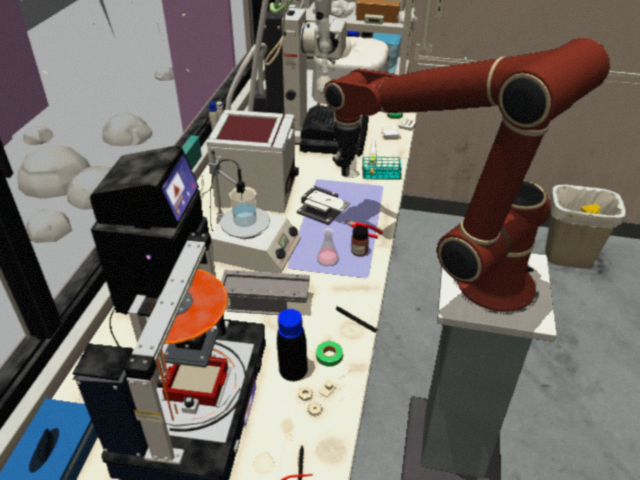

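View pics/w20.png

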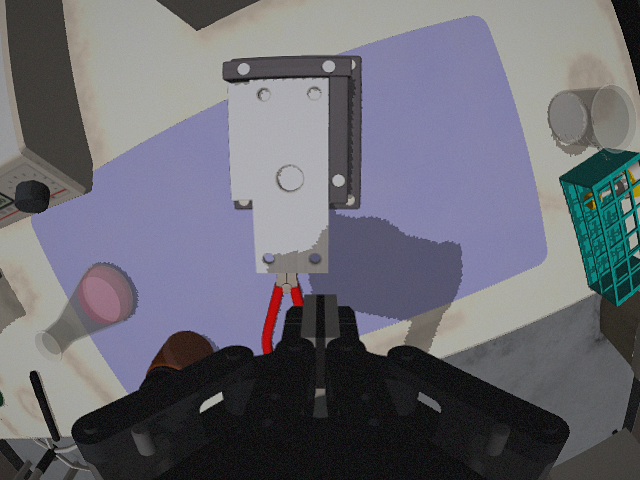

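The camera is now almost straight above the right-hand fence, and the plate's edge runs flush with it (zoomed column 238, no dark line). Its end is at the far fence, and the flask, jar, bottle, tape and beaker are where they were. Handing in.

```bash
python3 -c "
from plant import *
s=state();print(s['time'],s['contact_force']);print(job_done())"
```

```text
38.1 [-0.58849208 -1.0182081   0.0231215 ]
the job is handed in; nothing more can be done
None
```

The plate is on the jig, lying flat against both fences and released. I handed the job in at 38.1 s with the robot clear of everything.

**What I did:**
1. I pushed the plate out with closed fingers until about 44 mm overhung, with its centre about 20 mm behind the lip.
2. I gripped the overhanging end by its sides, lifted the plate level and carried it to the jig.
3. I lowered it until it touched the bed (about 4 N), slid it to the far fence (about 5 N) and then to the right-hand fence (about 6.5 N), and let go.

**One check that disagreed:** after release, the picture suggested up to about 0.5 mm of gap at the right-hand fence, close to my measuring limit. I nudged the plate home with closed fingers: 6.8 N on the side, then 5.5 N on the end. The motion stalled firmly both times.

**Last checks:**
- **Fit:** the final wrist picture shows the plate's edge flush with the right-hand fence and its end at the far fence.
- **Glassware and other items:** the flask, jar, beaker, bottle and tape look unmoved. I judged this by eye in the last pictures and did not re-measure their positions.

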